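# Lay out the goldsmith's soldering station

### The job

Set up the soldering station around the pale soldering board: lay the charcoal block flat in the middle of the board, its long side along the board's long side, and lay the brass collar flat in the middle of the charcoal. Lift the top porcelain cup straight off the nested pair and stand it beside the middle of the board's left-hand short edge (left as the robot sees it), and stand the wide glass jar behind the middle of the board's far long edge, the cup and the jar each with a gap of about 25 mm to the board. Leave the lower cup where it stands and do not disturb the narrow jar, the screwdriver or the brush.

Things in the scene. Friction and masses are not known exactly. Their poses are not given: they have to be found in the camera images.
- board: Soldering board: a pale off-white flat slab fixed to the bench, 100 mm (x) by 130 mm (y) by 15 mm thick. Origin: centre of its underside, on the bench. Its x points away from the robot (to its far long edge), its y to its left-hand short edge, z up; it is turned by at most 0.25 rad from the robot's axes.
- charcoal: Charcoal soldering block: a black rectangular block, 45 mm (its x) by 70 mm (its y, the long side) by 30 mm high, loose. Origin: centre of its underside, z up. Its long side starts within 0.5 rad of the robot's left-right direction.
- collar: Brass collar (the workpiece): a plain ring, 40 mm outside diameter, 30 mm bore, 14 mm high, lying flat, loose. Origin: centre of its underside, z up along its axis.
- upper_cup: Upper of two identical nested white porcelain cups, shape as told for the lower one. It stands on the lower cup's inner floor: foot 18 mm above the bench, rim at 64 mm, its rim band from 48 to 64 mm above the bench (2 mm clear above the lower cup's rim); grip it by this band from outside. Origin: centre of its underside (foot), z up.
- lower_cup: Lower of the two nested cups, loose on the bench; it stays. Each cup is 46 mm high: foot 38 mm across, side widening to 52 mm at 28 mm height, then an upright rim band 60 mm in outside diameter from 30 to 46 mm; wall 2.5 mm, inner floor 18 mm above the foot. Origin: centre of its underside, z up.
- wide_jar: Wide flux jar: closed squat round glass jar with an aluminium cap, 52 mm in diameter, 52 mm high in all, loose. Origin: centre of its underside, z up.
- narrow_jar: Narrow jar: the same kind of closed glass jar but slim, 32 mm in diameter, 62 mm high, loose. A bystander, not to be disturbed. Origin: centre of its underside, z up.
- screwdriver: Wood-handled screwdriver lying loose across the far part of the bench. A bystander, not to be disturbed. Its x axis runs along it to the tip.
- brush: Flat wood-handled brush lying loose at the far right of the bench. A bystander, not to be disturbed. Its x axis runs along it to the bristles.

How it is judged:
At the end, for the whole second after the job is handed in: Charcoal flat on board, centred to 12 mm per axis, parallel to 0.2 rad; collar flat on it, centred to 10 mm; cup upright at board y 120 mm, x 0; jar upright at board x 101 mm, y 0 (each 15 mm per axis), both on the bench; all released, at rest; lower cup upright, within 15 mm of its place (x of charcoal in the frame of board between -0.012 and 0.012 m and y of charcoal in the frame of board between -0.012 and 0.012 m and z of charcoal in the frame of board between 0.011 and 0.019 m and angle between the y axis of charcoal and the y axis of board, either way round below 0.2 rad and horizontal distance between collar and charcoal below 0.01 m and z of collar in the frame of charcoal between 0.026 and 0.034 m and x of upper_cup in the frame of board between -0.015 and 0.015 m and y of upper_cup in the frame of board between 0.105 and 0.135 m and height (world z) of upper_cup between -0.005 and 0.005 m and x of wide_jar in the frame of board between 0.086 and 0.116 m and y of wide_jar in the frame of board between -0.015 and 0.015 m and height (world z) of wide_jar between -0.005 and 0.005 m and angle between each of charcoal, collar, upper_cup, wide_jar, lower_cup's own z axis and vertical below 0.1 rad and linear speed of each of charcoal, collar, upper_cup, wide_jar below 0.02 m/s and angular speed of each of charcoal, collar, upper_cup, wide_jar below 0.2 rad/s and distance of lower_cup from where it was at the start of the episode below 0.015 m); the robot touches nothing.
It fails at once if the lower cup is lifted, tipped or shoved more than 20 mm (distance of lower_cup from where it was at the start of the episode above 0.02 m or angle between lower_cup's own z axis and vertical above 0.3 rad).
It fails at once if the narrow jar, the screwdriver or the brush is moved more than 20 mm, or the narrow jar is tipped (distance of any of narrow_jar, screwdriver, brush from where it was at the start of the episode above 0.02 m or angle between narrow_jar's own z axis and vertical above 0.3 rad).
It also fails if it takes over 112 s, if anything falls off the work surface, if the arm or the gripper's body presses on something with over 40 N, if the wrist force passes 120 N, or if a joint passes its speed limit or range.

### The arm

A 6-joint arm with a two-finger parallel gripper is mounted at the origin on the work surface. World frame = base frame: x ahead of the robot, y to its left, z up, the work surface at z = 0. Lengths are in m, angles in rad, forces in N, time in s.
With the tool pointing down it reaches from about 0.35 to 0.975 m from the base axis. Payload 7.1 kg.
Tool frame: the origin (TCP) lies midway between the tips of the shut fingers; the grasp point (between the pads) lies tcp_to_grasp behind it (tcp_to_grasp is the distance from the TCP to the grasp point, in m); z points along the fingers, x is the direction in which the jaws open and shut, and the axes are right-handed (so a half turn about z gives the same grasp; the last joint's range is limited). The gripper opens to 88 mm and grips with 3 to 60 N. Pads are 20 mm wide; open, the fingers measure 115 mm over their backs; the gripper's body (75 mm by 178 mm) begins 61 mm behind the grasp point.
Start: joints at [-1.228, 0.423, 1.63, -0, 1.089, -0.019], TCP at [0.221, -0.585, 0.194] pointing down, gripper open.
Joint ranges: [-3, 3], [-0.9, 2.11], [0.09, 2.58], [-1.31, 4.45], [0.11, 2.69], [-2.54, 2.54]. Speed limits (rad/s): [2.39, 2.39, 3.01, 3.14, 3.14, 3.14].

### API

Orientations are given as a unit quaternion [w, x, y, z].
In Python, from station import get_state, read_camera, finish_job, tcp_to_grasp gives the robot as it stands. The module is installed in compiled form; this text tells all that it offers.
- The arm moves only by the tool drive_tool, never from a script. Its argument "series" is a list of rows, each an object of numbers: "dx", "dy", "dz": the shift along the tool's x, y, z in mm; "turn": the turn about the tool's z in degrees; "hand": the closure, from 0 (fully open) to 1 (shut). A call has 1 to 20 rows; each row shifts and turns the pose as measured when the row begins, along the tool's axes as they then stand; what a row does not reach is not made up. A row lasts 1/8 s, in which the tool goes at most 62.5 mm and 10.7 degrees, less where a joint would pass 70% of its speed; a pose out of reach is approached as far as the arm can. A call with a gripper value outside its range is refused whole. The fingers move at their own pace and stop on an object; "squeeze" is the grip in N (left out, the last holds). Time passes only in rows, so rows that do not move let the fingers close. It gives the time, the measured TCP pose, the force and the opening at its end, in the units of the state.
- get_state(): the state, without advancing time (a new reading comes with each control period).
- read_camera(name): name is "scene" or "top"; returns a dict with "color" (480x640x3 uint8, red, green, blue), "z_map" (480x640 float32, m along the optical axis (not along the pixel's ray), 0 where there is no reading), "intrinsics" (3x3 intrinsics, pixels), "D" ([k1, k2, p1, p2, k3] as OpenCV has them; the pictures are not rectified), "pose" (4x4, takes a point from camera to world coordinates). Camera axes: x right, y up, looking along -z (the intrinsics and any distortion apply to the point x, -y, -z); pixel columns grow to the right and rows downward; lengths in m; the calibration is good to about 2 mm. A picture is of the moment at which its call begins.
- finish_job(): hands the job in, once; it reports no verdict.
The state is a dict: "t": time; "qpos": joint angles; "qd": joint speeds; "effort": joint torques, N m; "tcp_pos": TCP position; "tool_rot": TCP orientation; "ft_force": force on the tool from outside, world axes, zero at the start; "moment": the same for the moment, N m; "gripper_width": finger opening in m.
Only numpy, scipy, OpenCV 4.12 (cv2) and the standard library are available. Lean on these libraries where they do the work, as an engineer would, in place of code of your own. Each camera call takes 0.05 s, during which the arm holds its last target. There are 200 camera calls.

## Working session

There is one attempt and no reset: what is moved stays moved. The work goes in short steps, Python scripts to look and compute and a tool call to move; the robot and the scene stay as the last step left them, time stands still between calls to the robot, and variables do not carry over. Pictures are saved under pics/ and viewed, about 12 in all and at most 16, crops included, and the job is handed in when it is done.

Besides the shell and the picture viewer there is one more tool, called after "Request:" by a JSON object that holds its "fn" and its "kwargs", one argument or row to a line. drive_tool: Moves the arm, as the interface text tells. Its arguments: {"type":"object","properties":{"series":{"type":"array","items":{"type":"object","properties":{"dx":{"type":"number"},"dy":{"type":"number"},"dz":{"type":"number"},"turn":{"type":"number"},"hand":{"type":"number"}}}},"squeeze":{"type":"number"}},"required":["series"]}

```bash
mkdir -p pics; cat > h.py <<'E'
import numpy as np, cv2
from station import *
def grab(n):
    c=read_camera(n); K=np.array(c["intrinsics"],float); D=np.array(c["D"],float); T=np.array(c["pose"],float)
    v,u=np.mgrid[0:480,0:640]
    p=cv2.undistortPoints(np.stack([u,v],-1).reshape(-1,1,2).astype(float),K,D).reshape(480,640,2)
    z=c["z_map"]; P=np.stack([p[...,0]*z,-p[...,1]*z,-z],-1)
    W=P@T[:3,:3].T+T[:3,3]; W[z==0]=np.nan
    return c["color"],W,T
def save(img,n): cv2.imwrite("pics/"+n,cv2.cvtColor(np.ascontiguousarray(img),cv2.COLOR_RGB2BGR))
E
python3 - <<'E'
from h import *
print(get_state(), tcp_to_grasp)
for n in("top","scene"):
    c,W,T=grab(n); save(c,n+"0.png"); np.savez(n+"0.npz",c=c,W=W); print(n,T.round(3).tolist())
E
```

```text
{'t': 0.0, 'qpos': array([-1.22802971e+00,  4.23866269e-01,  1.63068412e+00, -1.43714491e-05,
        1.08862808e+00, -1.90002198e-02]), 'qd': array([ 0.00203795,  0.00021942, -0.00030991,  0.00128753, -0.000193  ,
        0.00085928]), 'effort': array([-1.70136755e-03, -5.44631732e+01, -2.73661280e+01,  6.43596472e-02,
        2.28900905e-02, -1.32423907e-04]), 'tcp_pos': array([ 0.22101876, -0.58396171,  0.19368818]), 'tool_rot': array([-4.57805881e-04,  8.22779632e-01, -5.68359964e-01, -6.47422293e-04]), 'ft_force': array([ 0.58753883, -0.58072343,  0.5351173 ]), 'moment': array([-0.01932536,  0.07791513,  0.02167135]), 'gripper_width': 0.08751631146418415} 0.0187
top [[-0.021, 0.982, -0.188, 0.426], [-1.0, -0.024, -0.015, -0.035], [-0.019, 0.188, 0.982, 1.091], [0.0, 0.0, 0.0, 1.0]]
scene [[0.316, -0.538, 0.782, 1.382], [0.949, 0.199, -0.246, -0.269], [-0.023, 0.819, 0.573, 0.631], [0.0, 0.0, 0.0, 1.0]]
```

View pics/top0.png

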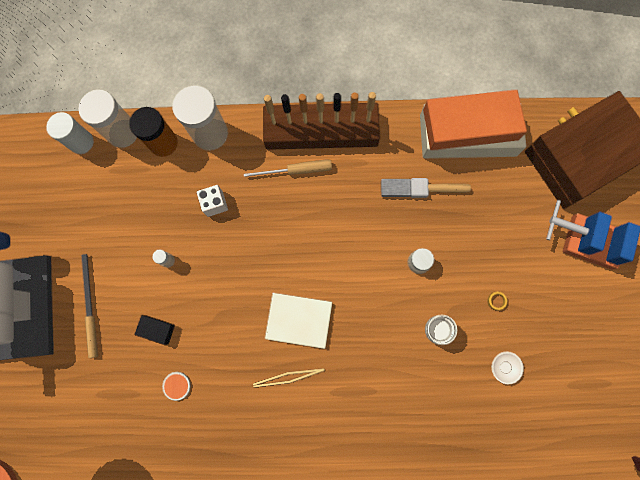

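View pics/scene0.png

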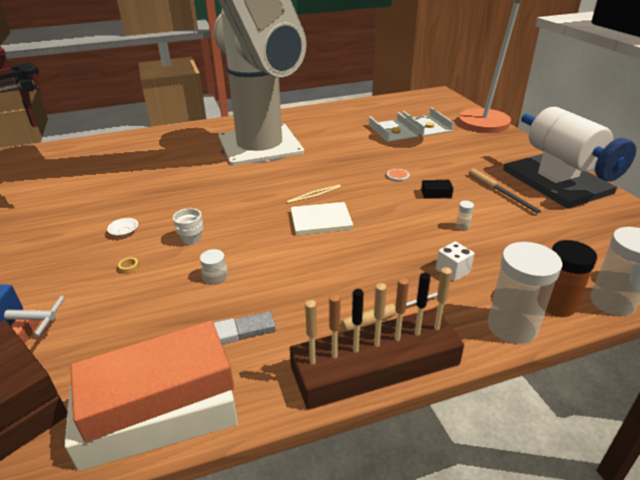

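The top view shows the board at (299,320), charcoal (155,330), narrow jar (163,260), nested cups (441,330), wide jar (422,261) and collar (498,301). The dish at (508,368) is a distractor.

```bash
cat >> h.py <<'E'
def blob(W,c,box,lo,hi,colf=None):
    u0,u1,v0,v1=box; w=W[v0:v1,u0:u1].reshape(-1,3); k=c[v0:v1,u0:u1].reshape(-1,3).astype(int)
    m=(w[:,2]>lo)&(w[:,2]<hi)
    if colf is not None: m&=colf(k)
    return w[m]
def rep(n,w):
    if len(w)<5: print(n,len(w)); return
    (c,s,a)=cv2.minAreaRect((w[:,:2]*1000).astype(np.float32)); cc,r=cv2.minEnclosingCircle((w[:,:2]*1000).astype(np.float32))
    print(n,len(w),"z",np.percentile(w[:,2],[5,50,95]).round(4),"mean",(w[:,:2].mean(0)*1000).round(1),"rect",np.round(c,1),np.round(s,1),round(a,1),"circ",np.round(cc,1),round(r,1))
E
python3 - <<'E'
from h import *
for n in("top","scene"):
    d=np.load(n+"0.npz"); c,W=d["c"],d["W"]
    B={"top":dict(bench=(340,400,300,360),board=(255,345,285,355),char=(125,185,305,350),coll=(480,515,285,318),cup=(420,465,308,352),jar=(402,442,242,280),nar=(145,195,242,275)),
     "scene":dict(bench=(230,280,200,240),board=(280,365,195,245),char=(415,460,175,205),coll=(110,145,250,280),cup=(165,210,200,250),jar=(192,236,243,290),nar=(450,480,195,235))}[n]
    print(n); rep("bench",blob(W,c,B["bench"],-.05,.05))
    for k,lo,hi in(("board",.010,.022),("char",.022,.04),("coll",.006,.022),("cup",.055,.072),("cup",.03,.055),("jar",.046,.06),("nar",.055,.07)): rep(k,blob(W,c,B[k],lo,hi))
E
```

```text
top
bench 3576 z [-0.002   0.0012  0.0044] mean [ 441.4 -116. ] rect [ 441.8 -117. ] [129.1 126.2] 88.6 circ [ 441.6 -116.7] 89.8
board 2878 z [0.013  0.0162 0.0194] mean [463.6  35.3] rect [464.1  35.7] [130.5 100.5] 80.0 circ [463.7  35.2] 80.8
char 718 z [0.0278 0.0315 0.0347] mean [449.4 344. ] rect [449.9 345.5] [70.  46.1] 71.4 circ [449.9 345.1] 40.1
coll 165 z [0.0065 0.014  0.0182] mean [ 496.2 -392.5] rect [ 494.7 -395.4] [45.1 75. ] 7.7 circ [ 507.7 -394.1] 38.2
cup 160 z [0.0564 0.0643 0.0678] mean [ 437.3 -258.6] rect [ 437.3 -258.1] [57.  59.6] 4.7 circ [ 437.8 -257.9] 30.5
cup 587 z [0.0347 0.0392 0.0514] mean [ 437.1 -260.1] rect [ 436.7 -257. ] [58.  55.4] 84.4 circ [ 437.1 -257.4] 29.6
jar 388 z [0.0496 0.0531 0.0558] mean [ 583.9 -227.6] rect [ 584.3 -228.2] [44.1 45.2] 41.9 circ [ 584.  -227.9] 23.4
nar 169 z [0.0589 0.0633 0.0659] mean [600.7 324.6] rect [600.8 325.1] [28.8 29.1] 70.5 circ [601.2 325.2] 15.5
scene
bench 1994 z [-0.0017  0.0003  0.0022] mean [ 404.7 -107.1] rect [ 399.3 -109.3] [122.6 188.7] 74.9 circ [ 401.4 -109.9] 108.8
board 1412 z [0.0122 0.015  0.017 ] mean [471.5  35. ] rect [467.2  36.6] [129.6 104.6] 79.9 circ [466.8  35.8] 81.2
char 333 z [0.0234 0.0296 0.0316] mean [456.5 343.6] rect [453.4 346.5] [72.1 48.7] 71.8 circ [452.7 347.1] 42.8
coll 179 z [0.0069 0.0123 0.0152] mean [ 499.  -392.7] rect [ 498.2 -393.6] [40.  38.3] 71.9 circ [ 498.  -393.4] 21.1
cup 238 z [0.0556 0.0607 0.0649] mean [ 440.1 -257.9] rect [ 439.8 -257.7] [59.1 61.2] 54.1 circ [ 438.1 -257.4] 32.1
cup 448 z [0.0327 0.0452 0.0542] mean [ 443.3 -257.5] rect [ 439.7 -257.3] [59.2 61.9] 85.0 circ [ 438.2 -258.7] 32.9
jar 323 z [0.0471 0.0519 0.0538] mean [ 589.7 -228.6] rect [ 587.3 -228.6] [47.2 44.9] 9.8 circ [ 587.1 -229.3] 24.4
nar 104 z [0.0563 0.0617 0.0637] mean [605.9 323.9] rect [604.2 325.4] [26.3 29.3] 58.0 circ [603.  324.5] 15.4
```

```bash
cat >> h.py <<'E'
from scipy.spatial.transform import Rotation as Rn
def plan(x,y,z,a):
    "target TCP (mm), world angle of tool x (deg) -> turn first, then shift in turned frame"
    s=get_state(); q=s["tool_rot"]; R=Rn.from_quat([*q[1:],q[0]]).as_matrix(); p=s["tcp_pos"]*1000
    a0=np.degrees(np.arctan2(R[1,0],R[0,0])); t=(a0-a+180)%360-180
    R2=R@Rn.from_euler("z",t,degrees=True).as_matrix(); d=R2.T@(np.array([x,y,z])-p)
    print("t",s["t"].round(2),"pos",p.round(1),"ang",a0.round(1),"tilt",np.degrees(np.arccos(-R[2,2])).round(2),"q6",s["qpos"][5].round(2),"w",s["gripper_width"].round(4),"F",s["ft_force"].round(1))
    print("turn",t.round(1),"shift",d.round(1))
E
python3 -c "
from h import *
plan(585.7,-228.5,194,-100)"
```

```text
Traceback (most recent call last):
  File "h.py", line 26, in plan
    print("t",s["t"].round(2),"pos",p.round(1),"ang",a0.round(1),"tilt",np.degrees(np.arccos(-R[2,2])).round(2),"q6",s["qpos"][5].round(2),"w",s["gripper_width"].round(4),"F",s["ft_force"].round(1))
              ^^^^^^^^^^^^
AttributeError: 'float' object has no attribute 'round'
```

Request:
{"fn": "drive_tool", "kwargs": {
  "series": [
    {"turn":10.2},
    {"turn":10.2},
    {"turn":10.2},
    {"dx":-41.3,"dy":-29.8},
    {"dx":-41.3,"dy":-29.8},
    {"dx":-41.3,"dy":-29.8},
    {"dx":-41.3,"dy":-29.8},
    {"dx":-41.3,"dy":-29.8},
    {"dx":-41.3,"dy":-29.8},
    {"dx":-41.3,"dy":-29.8},
    {"dx":-41.3,"dy":-29.8},
    {"dx":-41.3,"dy":-29.8},
    {"dx":-41.3,"dy":-29.8},
    {},
    {}
  ]
}}

```text
invalid input
```

```bash
python3 - <<'E'
from h import *
plan(585.7,-228.5,12,-100)
E
```

```text
Traceback (most recent call last):
  File "h.py", line 26, in plan
    print("t",s["t"].round(2),"pos",p.round(1),"ang",a0.round(1),"tilt",np.degrees(np.arccos(-R[2,2])).round(2),"q6",s["qpos"][5].round(2),"w",s["gripper_width"].round(4),"F",s["ft_force"].round(1))
              ^^^^^^^^^^^^
AttributeError: 'float' object has no attribute 'round'
```

```bash
sed -i 's/s\["t"\].round(2)/round(float(s["t"]),2)/; s/s\["gripper_width"\].round(4)/round(float(s["gripper_width"]),4)/' h.py; python3 - <<'E'
from h import *
plan(585.7,-228.5,194,-100)
E
```

```text
t 0.1 pos [ 221.1 -584.   193.8] ang -69.3 tilt 0.08 q6 -0.02 w 0.0878 F [ 1.  -0.7  0. ]
turn 30.7 shift [-4.134e+02 -2.973e+02  1.000e-01]
```

Request:
{"fn": "drive_tool", "kwargs": {
  "series": [
    {"dx":0,"dy":0,"dz":0,"turn":10.2,"hand":0},
    {"dx":0,"dy":0,"dz":0,"turn":10.2,"hand":0},
    {"dx":0,"dy":0,"dz":0,"turn":10.2,"hand":0}
  ],
  "squeeze": 20
}}

```text
t: 0.48
tcp_pos: [0.2207, -0.583, 0.1923]
tool_rot: [0.001, -0.638, 0.77, 0.002]
ft_force: [0.5, -0.3, 0.9]
gripper_width: 0.0878
```

Request:
{"fn": "drive_tool", "kwargs": {
  "series": [
    {"dx":-41.3,"dy":-29.8,"hand":0},
    {"dx":-41.3,"dy":-29.8,"hand":0},
    {"dx":-41.3,"dy":-29.8,"hand":0},
    {"dx":-41.3,"dy":-29.8,"hand":0},
    {"dx":-41.3,"dy":-29.8,"hand":0},
    {"dx":-41.3,"dy":-29.8,"hand":0},
    {"dx":-41.3,"dy":-29.8,"hand":0},
    {"dx":-41.3,"dy":-29.8,"hand":0},
    {"dx":-41.3,"dy":-29.8,"hand":0},
    {"dx":-41.3,"dy":-29.8,"hand":0},
    {"hand":0}
  ]
}}

```text
invalid input
```

```bash
python3 - <<'E'
from h import *
plan(585.7,-228.5,12,-100)
E
```

```text
t 0.47 pos [ 220.7 -583.   192.3] ang -100.8 tilt 0.24 q6 0.53 w 0.0878 F [ 0.5 -0.3  0.9]
turn -0.8 shift [-411.8 -298.3  181.2]
```

All five keys are needed in every row.

Request:
{"fn": "drive_tool", "kwargs": {
  "series": [
    {"dx":-41,"dy":-30,"dz":0,"turn":0,"hand":0},
    {"dx":-41,"dy":-30,"dz":0,"turn":0,"hand":0},
    {"dx":-41,"dy":-30,"dz":0,"turn":0,"hand":0},
    {"dx":-41,"dy":-30,"dz":0,"turn":0,"hand":0},
    {"dx":-41,"dy":-30,"dz":0,"turn":0,"hand":0},
    {"dx":-41,"dy":-30,"dz":0,"turn":0,"hand":0},
    {"dx":-41,"dy":-30,"dz":0,"turn":0,"hand":0},
    {"dx":-41,"dy":-30,"dz":0,"turn":0,"hand":0},
    {"dx":-41,"dy":-30,"dz":0,"turn":0,"hand":0},
    {"dx":-41,"dy":-30,"dz":0,"turn":0,"hand":0},
    {"dx":0,"dy":0,"dz":0,"turn":0,"hand":0}
  ]
}}

```text
t: 1.85
tcp_pos: [0.6026, -0.2259, 0.1891]
tool_rot: [0.0, -0.636, 0.772, 0.005]
ft_force: [-0.1, -0.2, -0.1]
gripper_width: 0.0877
```

```bash
python3 - <<'E'
from h import *
plan(585.7,-228.5,12,-100)
E
```

```text
t 1.85 pos [ 602.6 -225.9  189.1] ang -101.1 tilt 0.52 q6 1.38 w 0.0877 F [-0.1 -0.2 -0.1]
turn -1.1 shift [  6.7  15.1 177.2]
```

Request:
{"fn": "drive_tool", "kwargs": {
  "series": [
    {"dx":3.3,"dy":7.5,"dz":0,"turn":-1.1,"hand":0},
    {"dx":3.3,"dy":7.5,"dz":30,"turn":0,"hand":0},
    {"dx":0,"dy":0,"dz":30,"turn":0,"hand":0},
    {"dx":0,"dy":0,"dz":30,"turn":0,"hand":0},
    {"dx":0,"dy":0,"dz":0,"turn":0,"hand":0},
    {"dx":0,"dy":0,"dz":0,"turn":0,"hand":0}
  ]
}}

```text
t: 2.6
tcp_pos: [0.5784, -0.2349, 0.0982]
tool_rot: [-0.001, -0.642, 0.767, 0.005]
ft_force: [-1.0, -0.5, -0.1]
gripper_width: 0.0879
```

```bash
python3 - <<'E'
from h import *
plan(585.7,-228.5,12,-100)
E
```

```text
t 2.6 pos [ 578.4 -234.9   98.2] ang -100.1 tilt 0.58 q6 1.34 w 0.0879 F [-1.  -0.5 -0.1]
turn -0.1 shift [-7.1 -6.8 86.2]
```

Request:
{"fn": "drive_tool", "kwargs": {
  "series": [
    {"dx":-6.5,"dy":-6.2,"dz":0,"turn":0,"hand":0},
    {"dx":0,"dy":0,"dz":20,"turn":0,"hand":0},
    {"dx":0,"dy":0,"dz":20,"turn":0,"hand":0},
    {"dx":0,"dy":0,"dz":0,"turn":0,"hand":0},
    {"dx":0,"dy":0,"dz":0,"turn":0,"hand":0}
  ]
}}

```text
t: 3.22
tcp_pos: [0.5868, -0.2296, 0.0575]
tool_rot: [-0.0, -0.642, 0.767, 0.004]
ft_force: [-0.6, 0.9, 0.3]
gripper_width: 0.0875
```

```bash
python3 - <<'E'
from h import *
plan(585.7,-228.5,12,-100)
E
```

```text
t 3.23 pos [ 586.8 -229.6   57.5] ang -100.1 tilt 0.42 q6 1.35 w 0.0875 F [-0.6  0.9  0.3]
turn -0.1 shift [-0.7  1.1 45.5]
```

Good, within 1 mm. Descend and close.

Request:
{"fn": "drive_tool", "kwargs": {
  "series": [
    {"dx":0,"dy":0,"dz":15,"turn":0,"hand":0},
    {"dx":0,"dy":0,"dz":15,"turn":0,"hand":0},
    {"dx":0,"dy":0,"dz":14,"turn":0,"hand":0},
    {"dx":0,"dy":0,"dz":0,"turn":0,"hand":0},
    {"dx":0,"dy":0,"dz":0,"turn":0,"hand":0.5},
    {"dx":0,"dy":0,"dz":0,"turn":0,"hand":0.5},
    {"dx":0,"dy":0,"dz":0,"turn":0,"hand":0.5},
    {"dx":0,"dy":0,"dz":0,"turn":0,"hand":0.5},
    {"dx":0,"dy":0,"dz":0,"turn":0,"hand":0.5},
    {"dx":0,"dy":0,"dz":0,"turn":0,"hand":0.5}
  ]
}}

```text
t: 4.47
tcp_pos: [0.5873, -0.2297, 0.0114]
tool_rot: [0.0, -0.642, 0.767, 0.003]
ft_force: [0.1, 0.7, -1.2]
gripper_width: 0.0461
```

Request:
{"fn": "drive_tool", "kwargs": {
  "series": [
    {"dx":0,"dy":0,"dz":0,"turn":0,"hand":0.6},
    {"dx":0,"dy":0,"dz":0,"turn":0,"hand":0.6},
    {"dx":0,"dy":0,"dz":0,"turn":0,"hand":0.6}
  ]
}}

```text
t: 4.85
tcp_pos: [0.5873, -0.2297, 0.0114]
tool_rot: [0.0, -0.642, 0.767, 0.003]
ft_force: [1.5, -0.3, -0.5]
gripper_width: 0.0463
```

```bash
python3 - <<'E'
from h import *
plan(585.7,-228.5,12,-100)
c,W,T=grab("top"); a=c[225:355,370:530]; c2,W,T=grab("scene"); b=c2[190:320,110:270]
save(np.hstack([cv2.resize(a,None,fx=2.5,fy=3),cv2.resize(b,None,fx=2.5,fy=3)]),"g1.png")
E
```

```text
t 4.85 pos [ 587.3 -229.7   11.4] ang -100.1 tilt 0.33 q6 1.35 w 0.0463 F [ 1.5 -0.3 -0.5]
turn -0.1 shift [-0.9  1.8 -0.6]
```

View pics/g1.png

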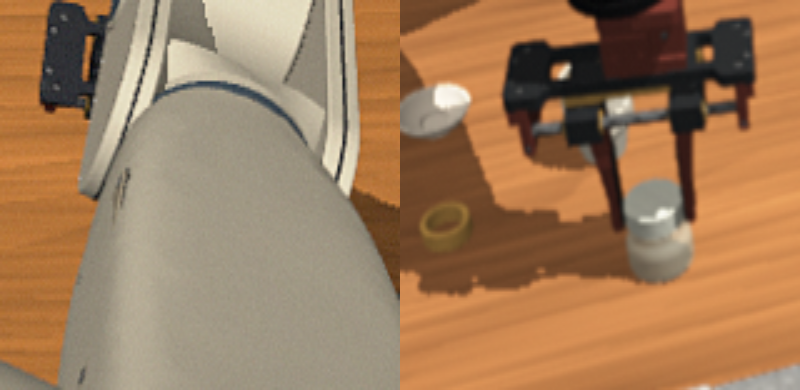

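The fingers seem to sit at cap height while the pose says the TCP is at z = 11 mm, so I measure the fingertips by depth.

```bash
python3 - <<'E'
from h import *
c,W,T=grab("scene"); np.savez("s1.npz",c=c,W=W)
sub=(slice(225,285),slice(180,245))
w=W[sub].reshape(-1,3)*1000; k=c[sub].reshape(-1,3).astype(int)
red=(k[:,0]-k[:,1]>15)&(k.sum(1)<200)
for lo in range(0,130,10):
    m=red&(w[:,2]>lo)&(w[:,2]<lo+10)
    if m.sum()>3:
        for nm,q in(("R",w[m][:,1]>-228),("L",w[m][:,1]<=-228)):
            if q.sum(): print(lo,nm,q.sum(),w[m][q].mean(0).round(),w[m][q].min(0).round(),w[m][q].max(0).round())
rep("cap",blob(W,c,(192,236,243,290),.044,.06,lambda k:(k.max(1)-k.min(1)<25)))
E
```

```text
40 R 11 [ 604. -204.   47.] [ 601. -206.   42.] [ 606. -202.   50.]
40 L 15 [ 593. -259.   44.] [ 591. -263.   40.] [ 596. -255.   48.]
50 R 14 [ 604. -204.   56.] [ 601. -207.   52.] [ 607. -201.   59.]
50 L 18 [ 594. -260.   55.] [ 592. -263.   50.] [ 596. -257.   59.]
60 R 16 [ 605. -204.   65.] [ 602. -207.   60.] [ 606. -200.   69.]
60 L 18 [ 592. -258.   65.] [ 583. -263.   60.] [ 595. -253.   70.]
70 R 20 [ 604. -204.   75.] [ 602. -209.   70.] [ 606. -200.   80.]
70 L 20 [ 592. -259.   75.] [ 581. -264.   71.] [ 597. -253.   80.]
80 R 25 [ 604. -204.   85.] [ 600. -208.   80.] [ 609. -199.   89.]
80 L 24 [ 593. -260.   86.] [ 583. -265.   80.] [ 598. -253.   90.]
90 R 30 [ 604. -203.   96.] [ 595. -208.   91.] [ 608. -197.  100.]
90 L 26 [ 594. -262.   95.] [ 591. -267.   90.] [ 597. -256.  100.]
100 R 24 [ 605. -202.  105.] [ 602. -207.  101.] [ 608. -196.  109.]
100 L 32 [ 593. -262.  105.] [ 591. -269.  100.] [ 597. -256.  110.]
110 L 8 [ 595. -259.  113.] [ 589. -267.  110.] [ 600. -255.  120.]
120 R 4 [ 629. -196.  128.] [ 627. -209.  127.] [ 630. -189.  128.]
120 L 4 [ 606. -268.  127.] [ 591. -279.  124.] [ 613. -256.  130.]
cap 340 z [0.0461 0.052  0.0539] mean [ 591.1 -230.8] rect [ 587.8 -232.7] [45.3 49. ] 2.7 circ [ 591.4 -230.6] 26.7
```

```bash
python3 - <<'E'
from h import *
d=np.load("s1.npz"); c,W=d["c"],d["W"]
for u in(222,224,226):
  for v in range(244,284,3): print(u,v,c[v,u].tolist(),(W[v,u]*1000).round().tolist())
E
```

```text
222 244 [46, 24, 21] [604.0, -207.0, 88.0]
222 247 [53, 31, 23] [604.0, -207.0, 81.0]
222 250 [78, 48, 31] [603.0, -208.0, 74.0]
222 253 [77, 75, 68] [602.0, -209.0, 66.0]
222 256 [114, 114, 104] [592.0, -209.0, 52.0]
222 259 [84, 84, 77] [600.0, -211.0, 51.0]
222 262 [92, 92, 84] [599.0, -212.0, 43.0]
222 265 [177, 158, 132] [597.0, -212.0, 34.0]
222 268 [218, 196, 164] [601.0, -214.0, 30.0]
222 271 [180, 170, 150] [605.0, -215.0, 26.0]
222 274 [152, 143, 123] [608.0, -216.0, 21.0]
222 277 [146, 135, 114] [608.0, -217.0, 14.0]
222 280 [145, 128, 107] [610.0, -218.0, 8.0]
222 283 [205, 135, 79] [615.0, -219.0, 4.0]
224 244 [51, 25, 21] [604.0, -203.0, 87.0]
224 247 [52, 25, 23] [605.0, -204.0, 81.0]
224 250 [50, 24, 20] [604.0, -205.0, 73.0]
224 253 [49, 23, 19] [605.0, -206.0, 67.0]
224 256 [49, 24, 19] [605.0, -207.0, 60.0]
224 259 [45, 27, 23] [605.0, -207.0, 53.0]
224 262 [53, 42, 37] [601.0, -208.0, 43.0]
224 265 [213, 190, 157] [590.0, -208.0, 28.0]
224 268 [220, 201, 170] [599.0, -210.0, 28.0]
224 271 [177, 164, 141] [602.0, -211.0, 23.0]
224 274 [145, 135, 116] [604.0, -212.0, 17.0]
224 277 [151, 139, 117] [603.0, -213.0, 9.0]
224 280 [176, 122, 82] [606.0, -214.0, 3.0]
224 283 [209, 138, 81] [611.0, -215.0, 0.0]
226 244 [93, 54, 35] [606.0, -199.0, 88.0]
226 247 [90, 52, 33] [604.0, -200.0, 80.0]
226 250 [72, 41, 27] [606.0, -201.0, 74.0]
226 253 [56, 29, 22] [606.0, -202.0, 67.0]
226 256 [54, 26, 21] [606.0, -203.0, 60.0]
226 259 [55, 27, 22] [605.0, -204.0, 52.0]
226 262 [53, 25, 21] [606.0, -205.0, 46.0]
226 265 [213, 158, 111] [556.0, -201.0, 1.0]
226 268 [205, 172, 136] [593.0, -205.0, 22.0]
226 271 [183, 157, 126] [596.0, -207.0, 17.0]
226 274 [162, 140, 114] [597.0, -208.0, 10.0]
226 277 [196, 151, 111] [601.0, -209.0, 6.0]
226 280 [211, 139, 81] [602.0, -210.0, -0.0]
226 283 [210, 139, 82] [609.0, -211.0, -2.0]
```

The fingertips are really near z = 42 mm, so the reported TCP z reads about 30 mm low. The pads are on the 46 mm cap. I open and go lower in guarded steps, then check again.

Request:
{"fn": "drive_tool", "kwargs": {
  "series": [
    {"dx":0,"dy":0,"dz":0,"turn":0,"hand":0},
    {"dx":0,"dy":0,"dz":0,"turn":0,"hand":0},
    {"dx":0,"dy":0,"dz":0,"turn":0,"hand":0},
    {"dx":0,"dy":0,"dz":0,"turn":0,"hand":0},
    {"dx":-0.9,"dy":1.8,"dz":0,"turn":0,"hand":0},
    {"dx":0,"dy":0,"dz":0,"turn":0,"hand":0}
  ]
}}

```text
t: 5.75
tcp_pos: [0.5857, -0.2285, 0.0116]
tool_rot: [0.0, -0.642, 0.767, 0.003]
ft_force: [-0.5, 0.0, -0.4]
gripper_width: 0.0878
```

```bash
cat >> h.py <<'E'
def fingers(bins,box=(0,480,0,640),r=.075):
    s=get_state(); p=s["tcp_pos"]; c,W,T=grab("scene"); w=W.reshape(-1,3)
    k=c.reshape(-1,3).astype(int); red=(k[:,0]-k[:,1]>12)&(k.sum(1)<210)&(np.hypot(*(w[:,:2]-p[:2]).T)<r)
    q=w[red]*1000; q=q[q[:,2]>p[2]*1000-10]
    print("tcp",(p*1000).round(1),"w",s["gripper_width"]); 
    h,e=np.histogram(q[:,2],bins); print(dict(zip(e[:-1].round().tolist(),h.tolist())))
    return q
E
python3 - <<'E'
from h import *
plan(585.7,-228.5,12,-100)
q=fingers(np.arange(0,100,5))
E
```

```text
t 5.75 pos [ 585.7 -228.5   11.6] ang -100.1 tilt 0.32 q6 1.35 w 0.0878 F [-0.5  0.  -0.4]
turn -0.1 shift [-0.  -0.  -0.4]
tcp [ 585.7 -228.5   11.6] w 0.0877975671005399
{0: 3, 5: 0, 10: 0, 15: 0, 20: 0, 25: 0, 30: 0, 35: 1, 40: 13, 45: 21, 50: 17, 55: 20, 60: 16, 65: 16, 70: 18, 75: 24, 80: 22, 85: 27, 90: 28}
```

Request:
{"fn": "drive_tool", "kwargs": {
  "series": [
    {"dx":0,"dy":0,"dz":9,"turn":0,"hand":0},
    {"dx":0,"dy":0,"dz":9,"turn":0,"hand":0},
    {"dx":0,"dy":0,"dz":7,"turn":0,"hand":0},
    {"dx":0,"dy":0,"dz":0,"turn":0,"hand":0},
    {"dx":0,"dy":0,"dz":0,"turn":0,"hand":0}
  ]
}}

```text
t: 6.42
tcp_pos: [0.5853, -0.2283, -0.016]
tool_rot: [0.0, -0.642, 0.767, 0.003]
ft_force: [-0.7, -0.2, -0.3]
gripper_width: 0.088
```

```bash
python3 - <<'E'
from h import *
plan(585.7,-228.5,-14,-100)
q=fingers(np.arange(0,100,5))
E
```

```text
t 6.42 pos [ 585.3 -228.3  -16. ] ang -100.1 tilt 0.36 q6 1.35 w 0.088 F [-0.7 -0.2 -0.3]
turn -0.1 shift [ 0.1 -0.4 -2. ]
tcp [ 585.3 -228.3  -16. ] w 0.08799727118176166
{0: 18, 5: 0, 10: 11, 15: 15, 20: 19, 25: 15, 30: 19, 35: 15, 40: 19, 45: 20, 50: 20, 55: 24, 60: 21, 65: 30, 70: 26, 75: 31, 80: 15, 85: 4, 90: 2}
```

Confirmed: the tip is about 28 mm above the reported z, with zero force. Close on the jar.

Request:
{"fn": "drive_tool", "kwargs": {
  "series": [
    {"dx":0,"dy":0,"dz":0,"turn":0,"hand":0.5},
    {"dx":0,"dy":0,"dz":0,"turn":0,"hand":0.5},
    {"dx":0,"dy":0,"dz":0,"turn":0,"hand":0.5},
    {"dx":0,"dy":0,"dz":0,"turn":0,"hand":0.5},
    {"dx":0,"dy":0,"dz":0,"turn":0,"hand":0.6},
    {"dx":0,"dy":0,"dz":0,"turn":0,"hand":0.6}
  ],
  "squeeze": 20
}}

```text
t: 7.22
tcp_pos: [0.5858, -0.2285, -0.0152]
tool_rot: [0.0, -0.642, 0.767, 0.003]
ft_force: [-0.3, -0.3, 0.5]
gripper_width: 0.0511
```

Request:
{"fn": "drive_tool", "kwargs": {
  "series": [
    {"dx":0,"dy":0,"dz":-15,"turn":0,"hand":0.6},
    {"dx":0,"dy":0,"dz":-25,"turn":0,"hand":0.6},
    {"dx":0,"dy":0,"dz":-25,"turn":0,"hand":0.6},
    {"dx":0,"dy":0,"dz":0,"turn":0,"hand":0.6},
    {"dx":0,"dy":0,"dz":0,"turn":0,"hand":0.6}
  ]
}}

```text
t: 7.85
tcp_pos: [0.5855, -0.2286, 0.0532]
tool_rot: [0.0, -0.642, 0.767, 0.003]
ft_force: [-0.1, 0.2, -2.2]
gripper_width: 0.0511
```

```bash
python3 - <<'E'
from h import *
plan(565,18.5,50,-100)
E
```

```text
t 7.85 pos [ 585.5 -228.6   53.2] ang -100.1 tilt 0.33 q6 1.35 w 0.0511 F [-0.1  0.2 -2.2]
turn -0.1 shift [-239.7   63.     4.5]
```

Request:
{"fn": "drive_tool", "kwargs": {
  "series": [
    {"dx":-24,"dy":6.3,"dz":0,"turn":0,"hand":0.6},
    {"dx":-24,"dy":6.3,"dz":0,"turn":0,"hand":0.6},
    {"dx":-24,"dy":6.3,"dz":0,"turn":0,"hand":0.6},
    {"dx":-24,"dy":6.3,"dz":0,"turn":0,"hand":0.6},
    {"dx":-24,"dy":6.3,"dz":0,"turn":0,"hand":0.6},
    {"dx":-24,"dy":6.3,"dz":0,"turn":0,"hand":0.6},
    {"dx":-24,"dy":6.3,"dz":0,"turn":0,"hand":0.6},
    {"dx":-24,"dy":6.3,"dz":0,"turn":0,"hand":0.6},
    {"dx":-24,"dy":6.3,"dz":0,"turn":0,"hand":0.6},
    {"dx":-12,"dy":3,"dz":0,"turn":0,"hand":0.6},
    {"dx":0,"dy":0,"dz":0,"turn":0,"hand":0.6},
    {"dx":0,"dy":0,"dz":0,"turn":0,"hand":0.6}
  ]
}}

```text
t: 9.35
tcp_pos: [0.5531, 0.0259, 0.0448]
tool_rot: [-0.006, -0.644, 0.765, 0.011]
ft_force: [-0.1, 0.0, -2.2]
gripper_width: 0.0511
```

```bash
python3 - <<'E'
from h import *
plan(565,18.5,-15.2,-100)
E
```

```text
t 9.35 pos [553.1  25.9  44.8] ang -99.9 tilt 1.5 q6 1.75 w 0.0511 F [-0.1  0.  -2.2]
turn 0.1 shift [  5.6 -14.5  59.6]
```

Request:
{"fn": "drive_tool", "kwargs": {
  "series": [
    {"dx":3,"dy":-7.3,"dz":0,"turn":0,"hand":0.6},
    {"dx":3,"dy":-7.3,"dz":0,"turn":0,"hand":0.6},
    {"dx":0,"dy":0,"dz":0,"turn":0,"hand":0.6},
    {"dx":0,"dy":0,"dz":12,"turn":0,"hand":0.6},
    {"dx":0,"dy":0,"dz":12,"turn":0,"hand":0.6},
    {"dx":0,"dy":0,"dz":0,"turn":0,"hand":0.6},
    {"dx":0,"dy":0,"dz":0,"turn":0,"hand":0.6}
  ]
}}

```text
t: 10.22
tcp_pos: [0.5666, 0.0149, 0.0178]
tool_rot: [-0.007, -0.642, 0.766, 0.012]
ft_force: [0.4, 0.5, -1.8]
gripper_width: 0.051
```

```bash
python3 - <<'E'
from h import *
plan(565,18.5,-15.2,-100)
E
```

```text
t 10.22 pos [566.6  14.9  17.8] ang -100.1 tilt 1.56 q6 1.74 w 0.051 F [ 0.4  0.5 -1.8]
turn -0.1 shift [-3.1  1.3 33.1]
```

Request:
{"fn": "drive_tool", "kwargs": {
  "series": [
    {"dx":-3,"dy":1.2,"dz":8,"turn":0,"hand":0.6},
    {"dx":0,"dy":0,"dz":8,"turn":0,"hand":0.6},
    {"dx":0,"dy":0,"dz":7,"turn":0,"hand":0.6},
    {"dx":0,"dy":0,"dz":0,"turn":0,"hand":0.6},
    {"dx":0,"dy":0,"dz":4,"turn":0,"hand":0.6},
    {"dx":0,"dy":0,"dz":3,"turn":0,"hand":0.6},
    {"dx":0,"dy":0,"dz":0,"turn":0,"hand":0.6}
  ]
}}

```text
t: 11.1
tcp_pos: [0.5654, 0.0188, -0.0139]
tool_rot: [-0.007, -0.643, 0.766, 0.011]
ft_force: [-0.1, -1.2, -1.3]
gripper_width: 0.0512
```

```bash
python3 - <<'E'
from h import *
plan(565,18.5,-15.2,-100)
E
```

```text
t 11.1 pos [565.4  18.8 -13.9] ang -100.0 tilt 1.52 q6 1.74 w 0.0512 F [-0.1 -1.2 -1.3]
turn -0.0 shift [0.4 0.3 1.3]
```

Request:
{"fn": "drive_tool", "kwargs": {
  "series": [
    {"dx":0,"dy":0,"dz":1,"turn":0,"hand":0.6},
    {"dx":0,"dy":0,"dz":0,"turn":0,"hand":0.2},
    {"dx":0,"dy":0,"dz":0,"turn":0,"hand":0.2},
    {"dx":0,"dy":0,"dz":0,"turn":0,"hand":0.2},
    {"dx":0,"dy":0,"dz":0,"turn":0,"hand":0.2},
    {"dx":0,"dy":0,"dz":-20,"turn":0,"hand":0.2},
    {"dx":0,"dy":0,"dz":-30,"turn":0,"hand":0.2},
    {"dx":0,"dy":0,"dz":-40,"turn":0,"hand":0.2},
    {"dx":0,"dy":0,"dz":-40,"turn":0,"hand":0.2},
    {"dx":0,"dy":0,"dz":0,"turn":0,"hand":0},
    {"dx":0,"dy":0,"dz":0,"turn":0,"hand":0}
  ]
}}

```text
t: 12.48
tcp_pos: [0.5699, 0.0176, 0.1253]
tool_rot: [-0.005, -0.643, 0.766, 0.01]
ft_force: [0.1, 0.4, -1.4]
gripper_width: 0.0859
```

```bash
python3 - <<'E'
from h import *
plan(438.5,-258,130,-10)
E
```

```text
t 12.47 pos [569.9  17.6 125.3] ang -100.0 tilt 1.24 q6 1.74 w 0.0859 F [ 0.1  0.4 -1.4]
turn -90.0 shift [-81.7 294.2  -4.6]
```

Request:
{"fn": "drive_tool", "kwargs": {
  "series": [
    {"dx":0,"dy":0,"dz":0,"turn":-10,"hand":0},
    {"dx":0,"dy":0,"dz":0,"turn":-10,"hand":0},
    {"dx":0,"dy":0,"dz":0,"turn":-10,"hand":0},
    {"dx":0,"dy":0,"dz":0,"turn":-10,"hand":0},
    {"dx":0,"dy":0,"dz":0,"turn":-10,"hand":0},
    {"dx":0,"dy":0,"dz":0,"turn":-10,"hand":0},
    {"dx":0,"dy":0,"dz":0,"turn":-10,"hand":0},
    {"dx":0,"dy":0,"dz":0,"turn":-10,"hand":0},
    {"dx":0,"dy":0,"dz":0,"turn":-10,"hand":0},
    {"dx":0,"dy":0,"dz":0,"turn":0,"hand":0}
  ]
}}

```text
t: 13.72
tcp_pos: [0.5602, 0.0175, 0.1137]
tool_rot: [-0.003, 0.998, -0.063, -0.022]
ft_force: [0.4, 0.5, 0.9]
gripper_width: 0.0878
```

```bash
python3 - <<'E'
from h import *
plan(438.5,-258,130,-10)
c,W,T=grab("scene"); save(c,"s2.png")
E
```

```text
t 13.72 pos [560.2  17.5 113.7] ang -7.2 tilt 2.52 q6 0.12 w 0.0878 F [0.4 0.5 0.9]
turn 2.8 shift [-72.6 292.4 -13.5]
```

View pics/s2.png

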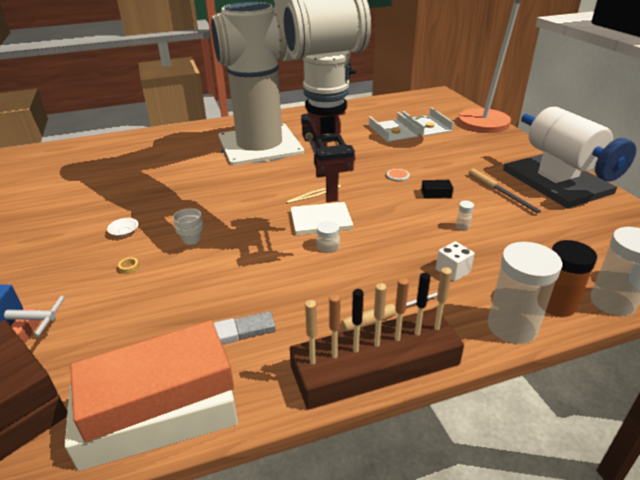

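The jar stands at (328,236), behind the board's far edge. The tilt is growing slightly, so I will watch it. On to the cups.

Request:
{"fn": "drive_tool", "kwargs": {
  "series": [
    {"dx":-7,"dy":28,"dz":-3,"turn":1,"hand":0},
    {"dx":-7,"dy":28,"dz":-3,"turn":1,"hand":0},
    {"dx":-7,"dy":28,"dz":-3,"turn":0,"hand":0},
    {"dx":-7,"dy":28,"dz":-3,"turn":0,"hand":0},
    {"dx":-7,"dy":28,"dz":-2,"turn":0,"hand":0},
    {"dx":-7,"dy":28,"dz":0,"turn":0,"hand":0},
    {"dx":-7,"dy":28,"dz":0,"turn":0,"hand":0},
    {"dx":-7,"dy":28,"dz":0,"turn":0,"hand":0},
    {"dx":-7,"dy":28,"dz":0,"turn":0,"hand":0},
    {"dx":-4,"dy":14,"dz":0,"turn":0,"hand":0},
    {"dx":0,"dy":0,"dz":0,"turn":0,"hand":0},
    {"dx":0,"dy":0,"dz":0,"turn":0,"hand":0}
  ]
}}

```text
t: 15.28
tcp_pos: [0.4432, -0.2387, 0.1267]
tool_rot: [-0.003, 0.995, -0.101, -0.025]
ft_force: [0.1, 0.2, 0.2]
gripper_width: 0.088
```

```bash
sed -i 's/"q6"/"zvec",R[:,2].round(3),"q6"/' h.py; python3 - <<'E'
from h import *
plan(438.5,-258,21,-10)
c,W,T=grab("top"); np.savez("t2.npz",c=c,W=W)
rep("jar",blob(W,c,(290,330,222,262),.046,.06))
rep("board",blob(W,c,(255,345,285,355),.010,.022))
E
```

```text
t 15.28 pos [ 443.2 -238.7  126.7] ang -11.6 tilt 2.93 zvec [-0.05   0.011 -0.999] q6 -0.29 w 0.088 F [0.1 0.2 0.2]
turn -1.6 shift [  4.2  20.1 105.6]
jar 11 z [0.0495 0.0528 0.0543] mean [586.1  15.5] rect [586.5  15.7] [17.   2.4] 87.9 circ [585.5  15.7] 8.5
board 2879 z [0.013  0.0162 0.0195] mean [463.6  35.4] rect [477.6  33.2] [130.5 128. ] 79.9 circ [463.8  35. ] 80.7
```

Request:
{"fn": "drive_tool", "kwargs": {
  "series": [
    {"dx":50,"dy":0,"dz":0,"turn":0,"hand":0},
    {"dx":50,"dy":0,"dz":0,"turn":0,"hand":0},
    {"dx":0,"dy":0,"dz":0,"turn":0,"hand":0},
    {"dx":0,"dy":0,"dz":0,"turn":0,"hand":0}
  ]
}}

```text
t: 15.82
tcp_pos: [0.5436, -0.2552, 0.1208]
tool_rot: [-0.004, 0.995, -0.1, -0.026]
ft_force: [-0.1, 0.0, -1.1]
gripper_width: 0.0878
```

```bash
python3 - <<'E'
from h import *
plan(438.5,-258,130,-10)
E
```

```text
t 15.82 pos [ 543.6 -255.2  120.8] ang -11.5 tilt 3.05 zvec [-0.052  0.012 -0.999] q6 -0.24 w 0.0878 F [-0.1  0.  -1.1]
turn -1.5 shift [-103.3   21.    -3.8]
```

Request:
{"fn": "drive_tool", "kwargs": {
  "series": [
    {"dx":-11,"dy":0,"dz":0,"turn":0,"hand":0},
    {"dx":-11,"dy":0,"dz":0,"turn":0,"hand":0},
    {"dx":-11,"dy":0,"dz":0,"turn":0,"hand":0},
    {"dx":-11,"dy":0,"dz":0,"turn":0,"hand":0},
    {"dx":-11,"dy":0,"dz":0,"turn":0,"hand":0},
    {"dx":0,"dy":0,"dz":0,"turn":0,"hand":0}
  ]
}}

```text
t: 16.58
tcp_pos: [0.4821, -0.2422, 0.1246]
tool_rot: [-0.004, 0.995, -0.1, -0.027]
ft_force: [0.6, -0.3, -0.5]
gripper_width: 0.0879
```

```bash
python3 - <<'E'
from h import *
plan(438.5,-258,130,-10)
E
```

```text
t 16.57 pos [ 482.1 -242.2  124.6] ang -11.5 tilt 3.17 zvec [-0.054  0.013 -0.998] q6 -0.27 w 0.0879 F [ 0.6 -0.3 -0.5]
turn -1.5 shift [-40.5  23.1  -3.3]
```

Radial moves don't change the tilt. I turn back so the jaws lie along y, where the tilt is harmless for the cup grip.

Request:
{"fn": "drive_tool", "kwargs": {
  "series": [
    {"dx":0,"dy":0,"dz":0,"turn":9,"hand":0},
    {"dx":0,"dy":0,"dz":0,"turn":9,"hand":0},
    {"dx":0,"dy":0,"dz":0,"turn":9,"hand":0},
    {"dx":0,"dy":0,"dz":0,"turn":9,"hand":0},
    {"dx":0,"dy":0,"dz":0,"turn":9,"hand":0},
    {"dx":0,"dy":0,"dz":0,"turn":9,"hand":0},
    {"dx":0,"dy":0,"dz":0,"turn":9,"hand":0},
    {"dx":0,"dy":0,"dz":0,"turn":9,"hand":0},
    {"dx":0,"dy":0,"dz":0,"turn":9,"hand":0},
    {"dx":0,"dy":0,"dz":0,"turn":0,"hand":0}
  ]
}}

```text
t: 17.82
tcp_pos: [0.486, -0.244, 0.1252]
tool_rot: [-0.014, -0.675, 0.738, 0.021]
ft_force: [-0.6, 0.0, -0.9]
gripper_width: 0.0878
```

```bash
python3 - <<'E'
from h import *
plan(438.5,-258,90,-100)
E
```

```text
t 17.82 pos [ 486.  -244.   125.2] ang -95.1 tilt 2.86 zvec [-0.049  0.011 -0.999] q6 1.19 w 0.0878 F [-0.6  0.  -0.9]
turn 4.9 shift [22.2 42.6 37.3]
```

Request:
{"fn": "drive_tool", "kwargs": {
  "series": [
    {"dx":0,"dy":0,"dz":0,"turn":4.9,"hand":0},
    {"dx":7,"dy":14,"dz":0,"turn":0,"hand":0},
    {"dx":7,"dy":14,"dz":0,"turn":0,"hand":0},
    {"dx":7,"dy":14,"dz":10,"turn":0,"hand":0},
    {"dx":0,"dy":0,"dz":15,"turn":0,"hand":0},
    {"dx":0,"dy":0,"dz":0,"turn":0,"hand":0},
    {"dx":0,"dy":0,"dz":0,"turn":0,"hand":0}
  ]
}}

```text
t: 18.7
tcp_pos: [0.4359, -0.2584, 0.1002]
tool_rot: [-0.015, -0.647, 0.762, 0.02]
ft_force: [-0.3, -0.8, -0.3]
gripper_width: 0.0875
```

```bash
python3 - <<'E'
from h import *
plan(437.1,-257.7,21.5,-100)
E
```

```text
t 18.7 pos [ 435.9 -258.4  100.2] ang -99.4 tilt 2.9 zvec [-0.049  0.012 -0.999] q6 1.2 w 0.0875 F [-0.3 -0.8 -0.3]
turn 0.6 shift [-0.7 -5.  78.5]
```

Request:
{"fn": "drive_tool", "kwargs": {
  "series": [
    {"dx":-0.7,"dy":-1,"dz":12,"turn":0,"hand":0},
    {"dx":0,"dy":-1,"dz":12,"turn":0,"hand":0},
    {"dx":0,"dy":-1,"dz":12,"turn":0,"hand":0},
    {"dx":0,"dy":-1,"dz":12,"turn":0,"hand":0},
    {"dx":0,"dy":0,"dz":10,"turn":0,"hand":0},
    {"dx":0,"dy":0,"dz":0,"turn":0,"hand":0},
    {"dx":0,"dy":0,"dz":0,"turn":0,"hand":0}
  ]
}}

```text
t: 19.58
tcp_pos: [0.438, -0.2573, 0.0372]
tool_rot: [-0.015, -0.647, 0.762, 0.021]
ft_force: [-0.6, 0.6, -0.0]
gripper_width: 0.0876
```

```bash
python3 - <<'E'
from h import *
plan(437.1,-257.7,21.5,-100)
q=fingers(np.arange(40,120,3))
for s,m in(("+y",q[:,1]>-258),("-y",q[:,1]<-258)):
    z=q[m]; z=z[z[:,2]>45]; print(s,len(z),"min z",np.sort(z[:,2])[:6].round(1),"mean low",z[z[:,2]<80].mean(0).round(1))
E
```

```text
t 19.57 pos [ 438.  -257.3   37.2] ang -99.3 tilt 2.93 zvec [-0.05   0.012 -0.999] q6 1.21 w 0.0876 F [-0.6  0.6 -0. ]
turn 0.7 shift [ 0.6 -0.  15.8]
tcp [ 438.  -257.3   37.2] w 0.0876329360113572
{40: 0, 43: 0, 46: 0, 49: 0, 52: 0, 55: 0, 58: 0, 61: 0, 64: 1, 67: 6, 70: 11, 73: 10, 76: 10, 79: 9, 82: 7, 85: 12, 88: 14, 91: 7, 94: 11, 97: 11, 100: 10, 103: 17, 106: 10, 109: 14, 112: 16, 115: 7}
+y 631 min z [65.2 69.9 70.2 70.6 70.7 71. ] mean low [ 458.2 -212.    74.3]
-y 513 min z [68.6 68.6 68.7 68.8 69.4 70.3] mean low [ 440.8 -306.3   73.5]
```

Request:
{"fn": "drive_tool", "kwargs": {
  "series": [
    {"dx":0.3,"dy":0,"dz":9,"turn":0,"hand":0},
    {"dx":0,"dy":0,"dz":8.5,"turn":0,"hand":0},
    {"dx":0,"dy":0,"dz":0,"turn":0,"hand":0},
    {"dx":0,"dy":0,"dz":0,"turn":0,"hand":0}
  ]
}}

```text
t: 20.12
tcp_pos: [0.4373, -0.2577, 0.0192]
tool_rot: [-0.015, -0.647, 0.762, 0.02]
ft_force: [0.8, 1.4, -0.5]
gripper_width: 0.0881
```

```bash
python3 - <<'E'
from h import *
plan(437.1,-257.7,20,-100)
q=fingers(np.arange(40,70,3))
for s,m in(("+y",q[:,1]>-258),("-y",q[:,1]<-258)):
    z=q[m]; z=z[z[:,2]>35]; print(s,len(z),"min z",np.sort(z[:,2])[:6].round(1))
E
```

```text
t 20.12 pos [ 437.3 -257.7   19.2] ang -99.3 tilt 2.86 zvec [-0.049  0.011 -0.999] q6 1.21 w 0.0881 F [ 0.8  1.4 -0.5]
turn 0.7 shift [ 0.   0.3 -0.8]
tcp [ 437.3 -257.7   19.2] w 0.08809905728314868
{40: 0, 43: 0, 46: 0, 49: 7, 52: 8, 55: 9, 58: 10, 61: 7, 64: 9}
+y 605 min z [51.  51.  51.  53.  53.  53.4]
-y 482 min z [49.3 50.  50.3 51.5 52.2 52.8]
```

Tip is about 49–50 mm, above the lower cup's rim (46). Close gently and lift vertically.

Request:
{"fn": "drive_tool", "kwargs": {
  "series": [
    {"dx":0,"dy":0,"dz":0,"turn":0,"hand":0.4},
    {"dx":0,"dy":0,"dz":0,"turn":0,"hand":0.4},
    {"dx":0,"dy":0,"dz":0,"turn":0,"hand":0.4},
    {"dx":0,"dy":0,"dz":0,"turn":0,"hand":0.5},
    {"dx":0,"dy":0,"dz":0,"turn":0,"hand":0.5}
  ],
  "squeeze": 12
}}

```text
t: 20.8
tcp_pos: [0.4376, -0.2578, 0.0197]
tool_rot: [-0.015, -0.647, 0.762, 0.02]
ft_force: [0.1, -0.2, -0.1]
gripper_width: 0.0591
```

Request:
{"fn": "drive_tool", "kwargs": {
  "series": [
    {"dx":0,"dy":0.3,"dz":-6,"turn":0,"hand":0.5},
    {"dx":0,"dy":0.3,"dz":-6,"turn":0,"hand":0.5},
    {"dx":0,"dy":0.3,"dz":-6,"turn":0,"hand":0.5},
    {"dx":0,"dy":0.3,"dz":-6,"turn":0,"hand":0.5},
    {"dx":0,"dy":0,"dz":0,"turn":0,"hand":0.5}
  ]
}}

```text
t: 21.42
tcp_pos: [0.4377, -0.258, 0.0457]
tool_rot: [-0.015, -0.647, 0.762, 0.019]
ft_force: [-0.0, -1.0, -2.4]
gripper_width: 0.0591
```

```bash
python3 - <<'E'
from h import *
plan(437.1,-257.7,80,-100)
c,W,T=grab("scene"); save(cv2.resize(c[150:270,120:280],None,fx=4,fy=4),"s3.png")
E
```

```text
t 21.43 pos [ 437.7 -258.    45.7] ang -99.3 tilt 2.79 zvec [-0.048  0.01  -0.999] q6 1.21 w 0.0591 F [-0.  -1.  -2.4]
turn 0.7 shift [ -0.2   2.3 -34.2]
```

View pics/s3.png

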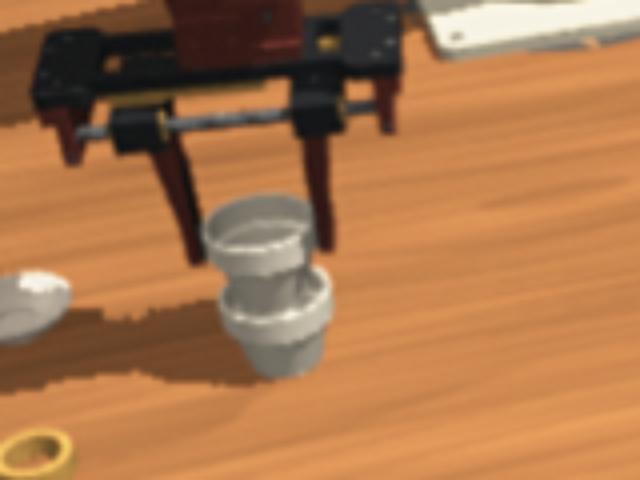

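The upper cup comes free cleanly, and the lower one still stands at about (275,320) in the crop. Raise and carry.

Request:
{"fn": "drive_tool", "kwargs": {
  "series": [
    {"dx":0,"dy":0.5,"dz":-12,"turn":0,"hand":0.5},
    {"dx":0,"dy":0.5,"dz":-16,"turn":0,"hand":0.5},
    {"dx":0,"dy":0.5,"dz":-16,"turn":0,"hand":0.5},
    {"dx":0,"dy":0,"dz":0,"turn":0,"hand":0.5}
  ]
}}

```text
t: 21.98
tcp_pos: [0.4385, -0.2583, 0.093]
tool_rot: [-0.015, -0.647, 0.762, 0.019]
ft_force: [0.4, 0.3, -1.4]
gripper_width: 0.0594
```

```bash
python3 - <<'E'
from h import *
plan(485.5,154.2,92,-100)
E
```

```text
t 21.98 pos [ 438.5 -258.3   93. ] ang -99.3 tilt 2.77 zvec [-0.047  0.01  -0.999] q6 1.2 w 0.0594 F [ 0.4  0.3 -1.4]
turn 0.7 shift [-414.4   25.2    3. ]
```

Request:
{"fn": "drive_tool", "kwargs": {
  "series": [
    {"dx":-22,"dy":1.3,"dz":0,"turn":0,"hand":0.5},
    {"dx":-22,"dy":1.3,"dz":0,"turn":0,"hand":0.5},
    {"dx":-22,"dy":1.3,"dz":0,"turn":0,"hand":0.5},
    {"dx":-22,"dy":1.3,"dz":0,"turn":0,"hand":0.5},
    {"dx":-22,"dy":1.3,"dz":0,"turn":0,"hand":0.5},
    {"dx":-22,"dy":1.3,"dz":0,"turn":0,"hand":0.5},
    {"dx":-22,"dy":1.3,"dz":0,"turn":0,"hand":0.5},
    {"dx":-22,"dy":1.3,"dz":0,"turn":0,"hand":0.5},
    {"dx":-22,"dy":1.3,"dz":0,"turn":0,"hand":0.5},
    {"dx":0,"dy":0,"dz":0,"turn":0,"hand":0.5}
  ]
}}

```text
t: 23.22
tcp_pos: [0.4589, -0.0553, 0.0942]
tool_rot: [-0.015, -0.647, 0.762, 0.019]
ft_force: [1.0, -0.5, -1.4]
gripper_width: 0.0594
```

```bash
python3 - <<'E'
from h import *
plan(485.5,154.2,92,-100)
E
```

```text
t 23.23 pos [458.9 -55.3  94.2] ang -99.4 tilt 2.74 zvec [-0.047  0.01  -0.999] q6 1.58 w 0.0594 F [ 1.  -0.5 -1.4]
turn 0.6 shift [-211.    10.     2.9]
```

Request:
{"fn": "drive_tool", "kwargs": {
  "series": [
    {"dx":-23,"dy":1,"dz":0,"turn":0,"hand":0.5},
    {"dx":-23,"dy":1,"dz":0,"turn":0,"hand":0.5},
    {"dx":-23,"dy":1,"dz":0,"turn":0,"hand":0.5},
    {"dx":-23,"dy":1,"dz":0,"turn":0,"hand":0.5},
    {"dx":-23,"dy":1,"dz":0,"turn":0,"hand":0.5},
    {"dx":-23,"dy":1,"dz":0,"turn":0,"hand":0.5},
    {"dx":-23,"dy":1,"dz":0,"turn":0,"hand":0.5},
    {"dx":-23,"dy":1,"dz":0,"turn":0,"hand":0.5},
    {"dx":-10,"dy":1,"dz":0,"turn":0,"hand":0.5},
    {"dx":0,"dy":0,"dz":0,"turn":0,"hand":0.5},
    {"dx":0,"dy":0,"dz":0,"turn":0,"hand":0.5}
  ]
}}

```text
t: 24.6
tcp_pos: [0.4829, 0.1356, 0.0942]
tool_rot: [-0.016, -0.645, 0.764, 0.018]
ft_force: [-0.7, 0.3, -1.1]
gripper_width: 0.0589
```

```bash
python3 - <<'E'
from h import *
plan(485.5,154.2,3,-100)
E
```

```text
t 24.6 pos [482.9 135.6  94.2] ang -99.6 tilt 2.75 zvec [-0.047  0.007 -0.999] q6 1.96 w 0.0589 F [-0.7  0.3 -1.1]
turn 0.4 shift [-18.8  -3.7  91.1]
```

Request:
{"fn": "drive_tool", "kwargs": {
  "series": [
    {"dx":-9.4,"dy":0,"dz":0,"turn":0,"hand":0.5},
    {"dx":-9.4,"dy":-0.5,"dz":14,"turn":0,"hand":0.5},
    {"dx":0,"dy":-0.7,"dz":15,"turn":0,"hand":0.5},
    {"dx":0,"dy":-0.7,"dz":15,"turn":0,"hand":0.5},
    {"dx":0,"dy":-0.7,"dz":15,"turn":0,"hand":0.5},
    {"dx":0,"dy":0,"dz":0,"turn":0,"hand":0.5},
    {"dx":0,"dy":0,"dz":0,"turn":0,"hand":0.5}
  ]
}}

```text
t: 25.48
tcp_pos: [0.4849, 0.1538, 0.0295]
tool_rot: [-0.017, -0.645, 0.764, 0.019]
ft_force: [0.1, -0.1, -1.3]
gripper_width: 0.059
```

```bash
python3 - <<'E'
from h import *
plan(485.5,154.2,2,-100)
E
```

```text
t 25.48 pos [484.9 153.8  29.5] ang -99.7 tilt 2.91 zvec [-0.05   0.006 -0.999] q6 1.99 w 0.059 F [ 0.1 -0.1 -1.3]
turn 0.3 shift [-0.6 -1.9 27.4]
```

Request:
{"fn": "drive_tool", "kwargs": {
  "series": [
    {"dx":-0.5,"dy":-1,"dz":9,"turn":0,"hand":0.5},
    {"dx":0,"dy":-0.5,"dz":9,"turn":0,"hand":0.5},
    {"dx":0,"dy":0,"dz":5,"turn":0,"hand":0.5},
    {"dx":0,"dy":0,"dz":0,"turn":0,"hand":0.5},
    {"dx":0,"dy":0,"dz":3,"turn":0,"hand":0.5},
    {"dx":0,"dy":0,"dz":0,"turn":0,"hand":0.5}
  ]
}}

```text
t: 26.22
tcp_pos: [0.4861, 0.1544, 0.0026]
tool_rot: [-0.016, -0.645, 0.764, 0.018]
ft_force: [1.3, -0.3, -1.5]
gripper_width: 0.059
```

```bash
python3 - <<'E'
from h import *
plan(485.5,154.2,2,-100)
E
```

```text
t 26.23 pos [486.1 154.4   2.6] ang -99.7 tilt 2.79 zvec [-0.048  0.007 -0.999] q6 1.99 w 0.059 F [ 1.3 -0.3 -1.5]
turn 0.3 shift [0.3 0.5 0.6]
```

Request:
{"fn": "drive_tool", "kwargs": {
  "series": [
    {"dx":0,"dy":0,"dz":1.2,"turn":0,"hand":0.5},
    {"dx":0,"dy":0,"dz":0,"turn":0,"hand":0.15},
    {"dx":0,"dy":0,"dz":0,"turn":0,"hand":0.15},
    {"dx":0,"dy":0,"dz":0,"turn":0,"hand":0.15},
    {"dx":0,"dy":0,"dz":0,"turn":0,"hand":0.15},
    {"dx":0,"dy":0.5,"dz":-15,"turn":0,"hand":0.15},
    {"dx":0,"dy":1,"dz":-25,"turn":0,"hand":0.15},
    {"dx":0,"dy":1,"dz":-25,"turn":0,"hand":0.15},
    {"dx":0,"dy":1,"dz":-25,"turn":0,"hand":0},
    {"dx":0,"dy":0,"dz":-15,"turn":0,"hand":0},
    {"dx":0,"dy":0,"dz":0,"turn":0,"hand":0}
  ]
}}

```text
t: 27.6
tcp_pos: [0.4887, 0.1545, 0.1142]
tool_rot: [-0.015, -0.645, 0.764, 0.017]
ft_force: [0.0, 0.3, -0.1]
gripper_width: 0.0877
```

Request:
{"fn": "drive_tool", "kwargs": {
  "series": [
    {"dx":0,"dy":0,"dz":0,"turn":-9,"hand":0},
    {"dx":0,"dy":0,"dz":0,"turn":-9,"hand":0},
    {"dx":0,"dy":0,"dz":0,"turn":-9,"hand":0},
    {"dx":0,"dy":0,"dz":0,"turn":-9,"hand":0},
    {"dx":0,"dy":0,"dz":0,"turn":-9,"hand":0},
    {"dx":0,"dy":0,"dz":0,"turn":-9,"hand":0},
    {"dx":0,"dy":0,"dz":0,"turn":-9,"hand":0},
    {"dx":0,"dy":0,"dz":0,"turn":-9,"hand":0},
    {"dx":0,"dy":0,"dz":0,"turn":-5,"hand":0},
    {"dx":0,"dy":0,"dz":0,"turn":0,"hand":0}
  ]
}}

```text
t: 28.85
tcp_pos: [0.4822, 0.1526, 0.1056]
tool_rot: [0.003, 0.984, -0.175, -0.03]
ft_force: [0.1, -0.3, -0.7]
gripper_width: 0.0877
```

```bash
python3 - <<'E'
from h import *
plan(451.5,345.5,90,-18.5)
E
```

```text
t 28.85 pos [482.2 152.6 105.6] ang -20.2 tilt 3.43 zvec [-0.06   0.004 -0.998] q6 0.61 w 0.0877 F [ 0.1 -0.3 -0.7]
turn -1.7 shift [ -89.3 -173.5   18.2]
```

To keep the tilt harmless I'll grip the charcoal across its long side, with the jaws at 71.5°.

Request:
{"fn": "drive_tool", "kwargs": {
  "series": [
    {"dx":0,"dy":0,"dz":-1,"turn":-9.2,"hand":0},
    {"dx":0,"dy":0,"dz":-1,"turn":-9.2,"hand":0},
    {"dx":0,"dy":0,"dz":-1,"turn":-9.2,"hand":0},
    {"dx":0,"dy":0,"dz":-1,"turn":-9.2,"hand":0},
    {"dx":0,"dy":0,"dz":-1,"turn":-9.2,"hand":0},
    {"dx":0,"dy":0,"dz":-1,"turn":-9.2,"hand":0},
    {"dx":0,"dy":0,"dz":-1,"turn":-9.2,"hand":0},
    {"dx":0,"dy":0,"dz":-1,"turn":-9.2,"hand":0},
    {"dx":0,"dy":0,"dz":-1,"turn":-9.2,"hand":0},
    {"dx":0,"dy":0,"dz":-1,"turn":-6,"hand":0},
    {"dx":0,"dy":0,"dz":0,"turn":0,"hand":0}
  ]
}}

```text
t: 30.22
tcp_pos: [0.4785, 0.1513, 0.1099]
tool_rot: [-0.02, 0.818, 0.574, -0.029]
ft_force: [-0.4, 0.2, 0.1]
gripper_width: 0.088
```

```bash
python3 - <<'E'
from h import *
plan(450,345.5,60,71.5)
E
```

```text
t 30.23 pos [478.5 151.3 109.9] ang 70.1 tilt 4.02 zvec [-0.07   0.001 -0.998] q6 -0.97 w 0.088 F [-0.4  0.2  0.1]
turn -1.4 shift [176.1 -85.4  52. ]
```

Request:
{"fn": "drive_tool", "kwargs": {
  "series": [
    {"dx":20,"dy":-9.6,"dz":0,"turn":-1.4,"hand":0},
    {"dx":20,"dy":-9.6,"dz":0,"turn":0,"hand":0},
    {"dx":20,"dy":-9.6,"dz":0,"turn":0,"hand":0},
    {"dx":20,"dy":-9.6,"dz":0,"turn":0,"hand":0},
    {"dx":20,"dy":-9.6,"dz":0,"turn":0,"hand":0},
    {"dx":20,"dy":-9.6,"dz":0,"turn":0,"hand":0},
    {"dx":20,"dy":-9.6,"dz":10,"turn":0,"hand":0},
    {"dx":20,"dy":-9.6,"dz":20,"turn":0,"hand":0},
    {"dx":10,"dy":-5,"dz":20,"turn":0,"hand":0},
    {"dx":0,"dy":0,"dz":0,"turn":0,"hand":0},
    {"dx":0,"dy":0,"dz":0,"turn":0,"hand":0}
  ]
}}

```text
t: 31.6
tcp_pos: [0.4524, 0.3429, 0.0567]
tool_rot: [-0.02, 0.822, 0.568, -0.031]
ft_force: [0.4, -0.2, 0.2]
gripper_width: 0.0877
```

```bash
python3 - <<'E'
from h import *
plan(449.5,345.5,-20,71.5)
c,W,T=grab("top"); np.savez("t3.npz",c=c,W=W); save(cv2.resize(c[190:400,110:480],None,fx=2,fy=2),"t3.png")
E
```

```text
t 31.6 pos [452.4 342.9  56.7] ang 69.4 tilt 4.27 zvec [-0.074 -0.002 -0.997] q6 -0.64 w 0.0877 F [ 0.4 -0.2  0.2]
turn -2.1 shift [ 3.5  1.8 76.7]
```

View pics/t3.png

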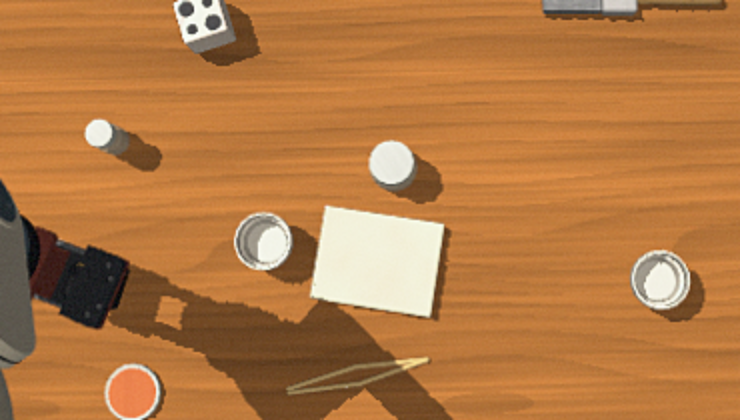

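The jar at (391,163), the cup at (263,241) and the lower cup at (660,280) are all upright and well placed. I check the numbers and descend on the charcoal.

Request:
{"fn": "drive_tool", "kwargs": {
  "series": [
    {"dx":3.5,"dy":0.5,"dz":12,"turn":-2.1,"hand":0},
    {"dx":0,"dy":-0.5,"dz":12,"turn":0,"hand":0},
    {"dx":0,"dy":-0.5,"dz":10,"turn":0,"hand":0},
    {"dx":0,"dy":0,"dz":0,"turn":0,"hand":0},
    {"dx":0,"dy":0,"dz":0,"turn":0,"hand":0}
  ]
}}

```text
t: 32.28
tcp_pos: [0.4513, 0.3453, 0.0211]
tool_rot: [-0.021, 0.811, 0.583, -0.03]
ft_force: [-0.1, 0.3, -0.2]
gripper_width: 0.088
```

```bash
python3 - <<'E'
from h import *
plan(449.5,345.5,-22,71.5)
d=np.load("t3.npz"); c,W=d["c"],d["W"]
ob=np.array([465,36]); R=np.array([[np.cos(np.radians(-10)),-np.sin(np.radians(-10))],[np.sin(np.radians(-10)),np.cos(np.radians(-10))]])
for n,b,lo,hi in(("jar",(290,325,255,288),.046,.06),("cup",(222,262,292,332),.038,.055),("low",(420,462,310,350),.038,.055),("board",(260,340,287,352),.01,.022)):
    w=blob(W,c,b,lo,hi); rep(n,w); cc,r=cv2.minEnclosingCircle((w[:,:2]*1000).astype(np.float32)); print("  board frame",(R.T@(np.array(cc)-ob)).round(1))
q=fingers(np.arange(15,100,5))
for s,m in(("+y",q[:,1]>345),("-y",q[:,1]<345)):
    z=q[m]; z=z[z[:,2]>34]; print(s,len(z),"min z",np.sort(z[:,2])[:6].round(1),"low mean",z[z[:,2]<90].mean(0).round(1))
E
```

```text
t 32.27 pos [451.3 345.3  21.1] ang 71.5 tilt 4.23 zvec [-0.074 -0.001 -0.997] q6 -0.68 w 0.088 F [-0.1  0.3 -0.2]
turn -0.0 shift [ 0.7  1.2 43.1]
jar 379 z [0.0501 0.0534 0.0566] mean [564.4  16.6] rect [564.7  16.3] [44.4 44.7] 42.6 circ [564.7  16.9] 23.1
  board frame [101.5  -1.5]
cup 141 z [0.0393 0.0462 0.0497] mean [485.1 153.9] rect [485.6 152.8] [58.8 59.4] 28.8 circ [485.3 153.2] 30.4
  board frame [ -0.4 119. ]
low 151 z [0.0391 0.0463 0.0501] mean [ 437.1 -259.1] rect [ 437.2 -257.5] [59.8 55.3] 88.3 circ [ 436.8 -258.1] 30.6
  board frame [  23.3 -294.5]
board 2870 z [0.0129 0.0162 0.0194] mean [463.5  35.2] rect [464.1  35.5] [130.4 100.6] 79.7 circ [463.7  35. ] 80.7
  board frame [-1.1 -1.2]
tcp [451.3 345.3  21.1] w 0.08798094142288726
{15: 4, 20: 4, 25: 17, 30: 19, 35: 0, 40: 0, 45: 1, 50: 10, 55: 11, 60: 20, 65: 12, 70: 15, 75: 19, 80: 15, 85: 15, 90: 21}
+y 274 min z [49.4 50.  50.1 51.2 51.8 52.3] low mean [479.4 386.6  70.2]
-y 664 min z [52.6 53.6 54.4 55.2 55.3 56.2] low mean [446.9 294.6  71.6]
```

Request:
{"fn": "drive_tool", "kwargs": {
  "series": [
    {"dx":0.7,"dy":0.4,"dz":12,"turn":0,"hand":0},
    {"dx":0,"dy":0.4,"dz":12,"turn":0,"hand":0},
    {"dx":0,"dy":0.4,"dz":10,"turn":0,"hand":0},
    {"dx":0,"dy":0,"dz":6,"turn":0,"hand":0},
    {"dx":0,"dy":0,"dz":0,"turn":0,"hand":0},
    {"dx":0,"dy":0,"dz":0,"turn":0,"hand":0.3},
    {"dx":0,"dy":0,"dz":0,"turn":0,"hand":0.3},
    {"dx":0,"dy":0,"dz":0,"turn":0,"hand":0.3},
    {"dx":0,"dy":0,"dz":0,"turn":0,"hand":0.4},
    {"dx":0,"dy":0,"dz":0,"turn":0,"hand":0.4}
  ],
  "squeeze": 20
}}

```text
t: 33.58
tcp_pos: [0.4501, 0.3459, -0.021]
tool_rot: [-0.021, 0.811, 0.583, -0.03]
ft_force: [-0.3, -0.9, -1.3]
gripper_width: 0.0702
```

```bash
python3 - <<'E'
from h import *
plan(451.5,345.5,40,71.5)
E
```

```text
t 33.58 pos [450.1 345.9 -21. ] ang 71.5 tilt 4.17 zvec [-0.073 -0.    -0.997] q6 -0.69 w 0.0702 F [-0.3 -0.9 -1.3]
turn -0.0 shift [ -1.4  -2.7 -61. ]
```

Request:
{"fn": "drive_tool", "kwargs": {
  "series": [
    {"dx":0,"dy":-0.4,"dz":-10,"turn":0,"hand":0.4},
    {"dx":0,"dy":-1,"dz":-20,"turn":0,"hand":0.4},
    {"dx":0,"dy":-1,"dz":-20,"turn":0,"hand":0.4},
    {"dx":0,"dy":-1,"dz":-20,"turn":0,"hand":0.4},
    {"dx":0,"dy":-1,"dz":-20,"turn":0,"hand":0.4},
    {"dx":0,"dy":0,"dz":0,"turn":0,"hand":0.4}
  ]
}}

```text
t: 34.33
tcp_pos: [0.4539, 0.3483, 0.0781]
tool_rot: [-0.021, 0.812, 0.583, -0.027]
ft_force: [0.4, -0.8, -1.3]
gripper_width: 0.07
```

```bash
python3 - <<'E'
from h import *
plan(463.4,35.8,75,80)
E
```

```text
t 34.33 pos [453.9 348.3  78.1] ang 71.5 tilt 3.94 zvec [-0.069  0.002 -0.998] q6 -0.67 w 0.07 F [ 0.4 -0.8 -1.3]
turn -8.5 shift [-306.    64.     1.8]
```

Request:
{"fn": "drive_tool", "kwargs": {
  "series": [
    {"dx":0,"dy":0,"dz":0,"turn":-4.3,"hand":0.4},
    {"dx":0,"dy":0,"dz":0,"turn":-4.2,"hand":0.4},
    {"dx":-21,"dy":4.4,"dz":0,"turn":0,"hand":0.4},
    {"dx":-21,"dy":4.4,"dz":0,"turn":0,"hand":0.4},
    {"dx":-21,"dy":4.4,"dz":0,"turn":0,"hand":0.4},
    {"dx":-21,"dy":4.4,"dz":0,"turn":0,"hand":0.4},
    {"dx":-21,"dy":4.4,"dz":0,"turn":0,"hand":0.4},
    {"dx":-21,"dy":4.4,"dz":0,"turn":0,"hand":0.4},
    {"dx":-21,"dy":4.4,"dz":0,"turn":0,"hand":0.4},
    {"dx":-21,"dy":4.4,"dz":0,"turn":0,"hand":0.4},
    {"dx":-21,"dy":4.4,"dz":0,"turn":0,"hand":0.4},
    {"dx":-21,"dy":4.4,"dz":0,"turn":0,"hand":0.4},
    {"dx":-21,"dy":4.4,"dz":0,"turn":0,"hand":0.4},
    {"dx":-21,"dy":4.4,"dz":0,"turn":0,"hand":0.4},
    {"dx":-15,"dy":4.4,"dz":0,"turn":0,"hand":0.4},
    {"dx":0,"dy":0,"dz":0,"turn":0,"hand":0.4},
    {"dx":0,"dy":0,"dz":0,"turn":0,"hand":0.4}
  ]
}}

```text
t: 36.45
tcp_pos: [0.4572, 0.0487, 0.0772]
tool_rot: [-0.023, 0.771, 0.635, -0.028]
ft_force: [0.4, -0.5, -1.4]
gripper_width: 0.0705
```

```bash
python3 - <<'E'
from h import *
plan(463.4,35.8,-6,80)
E
```

```text
t 36.45 pos [457.2  48.7  77.2] ang 79.0 tilt 4.14 zvec [-0.072  0.001 -0.997] q6 -1.31 w 0.0705 F [ 0.4 -0.5 -1.4]
turn -1.0 shift [-10.7  14.3  82.5]
```

Request:
{"fn": "drive_tool", "kwargs": {
  "series": [
    {"dx":-5.4,"dy":4.2,"dz":0,"turn":-1,"hand":0.4},
    {"dx":-5.3,"dy":4.2,"dz":10,"turn":0,"hand":0.4},
    {"dx":0,"dy":1,"dz":13,"turn":0,"hand":0.4},
    {"dx":0,"dy":1,"dz":13,"turn":0,"hand":0.4},
    {"dx":0,"dy":1,"dz":13,"turn":0,"hand":0.4},
    {"dx":0,"dy":0,"dz":0,"turn":0,"hand":0.4},
    {"dx":0,"dy":0,"dz":0,"turn":0,"hand":0.4}
  ]
}}

```text
t: 37.33
tcp_pos: [0.4625, 0.0369, 0.0229]
tool_rot: [-0.024, 0.765, 0.643, -0.028]
ft_force: [-0.3, -0.8, -1.1]
gripper_width: 0.0701
```

```bash
python3 - <<'E'
from h import *
plan(463.4,35.8,-6,80)
E
```

```text
t 37.33 pos [462.5  36.9  22.9] ang 80.2 tilt 4.27 zvec [-0.074  0.001 -0.997] q6 -1.35 w 0.0701 F [-0.3 -0.8 -1.1]
turn 0.2 shift [-0.6  3.2 28.7]
```

Request:
{"fn": "drive_tool", "kwargs": {
  "series": [
    {"dx":-0.5,"dy":1.2,"dz":9,"turn":0,"hand":0.4},
    {"dx":0,"dy":1,"dz":8,"turn":0,"hand":0.4},
    {"dx":0,"dy":0.5,"dz":6,"turn":0,"hand":0.4},
    {"dx":0,"dy":0,"dz":0,"turn":0,"hand":0.4},
    {"dx":0,"dy":0,"dz":3,"turn":0,"hand":0.4},
    {"dx":0,"dy":0,"dz":0,"turn":0,"hand":0.4}
  ]
}}

```text
t: 38.08
tcp_pos: [0.4639, 0.0359, -0.0044]
tool_rot: [-0.024, 0.765, 0.643, -0.028]
ft_force: [-0.1, -0.3, -0.6]
gripper_width: 0.0704
```

```bash
python3 - <<'E'
from h import *
plan(463.4,35.8,-6,80)
E
```

```text
t 38.08 pos [463.9  35.9  -4.4] ang 80.2 tilt 4.18 zvec [-0.073  0.001 -0.997] q6 -1.36 w 0.0704 F [-0.1 -0.3 -0.6]
turn 0.2 shift [-0.2 -0.3  1.7]
```

Request:
{"fn": "drive_tool", "kwargs": {
  "series": [
    {"dx":0,"dy":0,"dz":1.2,"turn":0,"hand":0.4},
    {"dx":0,"dy":0,"dz":0,"turn":0,"hand":0},
    {"dx":0,"dy":0,"dz":0,"turn":0,"hand":0},
    {"dx":0,"dy":0,"dz":0,"turn":0,"hand":0},
    {"dx":0,"dy":0,"dz":0,"turn":0,"hand":0},
    {"dx":0,"dy":-1,"dz":-15,"turn":0,"hand":0},
    {"dx":0,"dy":-2,"dz":-25,"turn":0,"hand":0},
    {"dx":0,"dy":-2,"dz":-25,"turn":0,"hand":0},
    {"dx":0,"dy":-2,"dz":-25,"turn":0,"hand":0},
    {"dx":0,"dy":0,"dz":-15,"turn":0,"hand":0},
    {"dx":0,"dy":0,"dz":0,"turn":0,"hand":0}
  ]
}}

```text
t: 39.45
tcp_pos: [0.4655, 0.0372, 0.1079]
tool_rot: [-0.023, 0.765, 0.644, -0.026]
ft_force: [-0.6, -0.3, 0.2]
gripper_width: 0.0879
```

```bash
python3 - <<'E'
from h import *
plan(495,-393.5,100,80)
E
```

```text
t 39.45 pos [465.5  37.2 107.9] ang 80.2 tilt 3.95 zvec [-0.069  0.001 -0.998] q6 -1.35 w 0.0879 F [-0.6 -0.3  0.2]
turn 0.2 shift [-418.9  104.4    5.3]
```

Request:
{"fn": "drive_tool", "kwargs": {
  "series": [
    {"dx":-25,"dy":6.2,"dz":0,"turn":0,"hand":0},
    {"dx":-25,"dy":6.2,"dz":0,"turn":0,"hand":0},
    {"dx":-25,"dy":6.2,"dz":0,"turn":0,"hand":0},
    {"dx":-25,"dy":6.2,"dz":0,"turn":0,"hand":0},
    {"dx":-25,"dy":6.2,"dz":0,"turn":0,"hand":0},
    {"dx":-25,"dy":6.2,"dz":0,"turn":0,"hand":0},
    {"dx":-25,"dy":6.2,"dz":0,"turn":0,"hand":0},
    {"dx":-25,"dy":6.2,"dz":0,"turn":0,"hand":0},
    {"dx":-25,"dy":6.2,"dz":0,"turn":0,"hand":0},
    {"dx":-25,"dy":6.2,"dz":0,"turn":0,"hand":0},
    {"dx":-25,"dy":6.2,"dz":0,"turn":0,"hand":0},
    {"dx":-25,"dy":6.2,"dz":0,"turn":0,"hand":0},
    {"dx":-25,"dy":6.2,"dz":0,"turn":0,"hand":0},
    {"dx":-25,"dy":6.2,"dz":0,"turn":0,"hand":0},
    {"dx":-25,"dy":6.2,"dz":0,"turn":0,"hand":0},
    {"dx":-15,"dy":4,"dz":0,"turn":0,"hand":0},
    {"dx":0,"dy":0,"dz":0,"turn":0,"hand":0},
    {"dx":0,"dy":0,"dz":0,"turn":0,"hand":0}
  ]
}}

```text
t: 41.7
tcp_pos: [0.4892, -0.3756, 0.0987]
tool_rot: [-0.028, 0.764, 0.644, -0.028]
ft_force: [0.5, 1.1, -0.3]
gripper_width: 0.0879
```

```bash
python3 - <<'E'
from h import *
plan(495,-393.5,30,80)
c,W,T=grab("top"); 
rep("char",blob(W,c,(270,330,295,345),.038,.055)); rep("board",blob(W,c,(260,340,280,352),.01,.022))
c,W,T=grab("scene"); rep("char s",blob(W,c,(280,365,175,245),.038,.055)); rep("coll",blob(W,c,(110,145,250,280),.006,.02))
E
```

```text
t 41.7 pos [ 489.2 -375.6   98.7] ang 80.3 tilt 4.59 zvec [-0.08   0.007 -0.997] q6 -2.02 w 0.0879 F [ 0.5  1.1 -0.3]
turn 0.3 shift [-16.1  14.3  67.9]
char 742 z [0.043  0.0461 0.049 ] mean [462.5  34.8] rect [462.7  34.9] [69.9 45.1] 80.5 circ [462.5  34.7] 40.4
board 2140 z [0.0128 0.0162 0.0194] mean [464.2  34.7] rect [483.9  32.1] [130.4 140.7] 79.9 circ [471.7  33.4] 85.7
char s 758 z [0.0393 0.0456 0.053 ] mean [513.7  32.4] rect [520.8  63.7] [142.9 154.5] 80.3 circ [512.7  66.4] 96.5
coll 180 z [0.007  0.012  0.0151] mean [ 498.2 -393.3] rect [ 496.8 -393. ] [40.3 40.2] 40.1 circ [ 498.1 -392.6] 21.7
```

Request:
{"fn": "drive_tool", "kwargs": {
  "series": [
    {"dx":-8,"dy":4.5,"dz":0,"turn":0,"hand":0},
    {"dx":-8,"dy":4.5,"dz":10,"turn":0,"hand":0},
    {"dx":0,"dy":1,"dz":14,"turn":0,"hand":0},
    {"dx":0,"dy":1,"dz":14,"turn":0,"hand":0},
    {"dx":0,"dy":1,"dz":14,"turn":0,"hand":0},
    {"dx":0,"dy":1,"dz":14,"turn":0,"hand":0},
    {"dx":0,"dy":0,"dz":0,"turn":0,"hand":0},
    {"dx":0,"dy":0,"dz":0,"turn":0,"hand":0}
  ]
}}

```text
t: 42.8
tcp_pos: [0.4938, -0.3921, 0.0259]
tool_rot: [-0.03, 0.763, 0.645, -0.029]
ft_force: [0.1, -1.1, -0.6]
gripper_width: 0.0878
```

```bash
python3 - <<'E'
from h import *
plan(494.2,-392.8,-25.5,80)
q=fingers(np.arange(15,100,5))
for s,m in(("+y",q[:,1]>-393),("-y",q[:,1]<-393)):
    z=q[m]; z=z[z[:,2]>25]; print(s,len(z),"min z",np.sort(z[:,2])[:6].round(1),"low mean",z[z[:,2]<90].mean(0).round(1))
E
```

```text
t 42.8 pos [ 493.8 -392.1   25.9] ang 80.4 tilt 4.71 zvec [-0.082  0.008 -0.997] q6 -2.03 w 0.0878 F [ 0.1 -1.1 -0.6]
turn 0.4 shift [-0.3  4.7 51.2]
tcp [ 493.8 -392.1   25.9] w 0.0878479796363398
{15: 0, 20: 0, 25: 0, 30: 0, 35: 0, 40: 0, 45: 0, 50: 1, 55: 20, 60: 15, 65: 24, 70: 25, 75: 20, 80: 20, 85: 27, 90: 17}
+y 476 min z [55.  56.4 56.8 57.6 58.  58.6] low mean [ 514.8 -344.9   74.1]
-y 822 min z [55.5 55.6 55.7 56.6 57.  57.7] low mean [ 497.4 -441.4   72.6]
```

Request:
{"fn": "drive_tool", "kwargs": {
  "series": [
    {"dx":0,"dy":1.1,"dz":12,"turn":0,"hand":0},
    {"dx":0,"dy":1.1,"dz":12,"turn":0,"hand":0},
    {"dx":0,"dy":1,"dz":10,"turn":0,"hand":0},
    {"dx":0,"dy":0.8,"dz":8,"turn":0,"hand":0},
    {"dx":0,"dy":0,"dz":0,"turn":0,"hand":0},
    {"dx":0,"dy":0,"dz":0,"turn":0,"hand":0}
  ]
}}

```text
t: 43.6
tcp_pos: [0.4947, -0.3927, -0.0187]
tool_rot: [-0.029, 0.763, 0.645, -0.028]
ft_force: [0.8, 0.5, 0.0]
gripper_width: 0.0878
```

```bash
python3 - <<'E'
from h import *
plan(494.2,-392.8,-25.5,80)
E
```

```text
t 43.6 pos [ 494.7 -392.7  -18.7] ang 80.4 tilt 4.66 zvec [-0.081  0.008 -0.997] q6 -2.03 w 0.0878 F [0.8 0.5 0. ]
turn 0.4 shift [-0.1  0.   6.8]
```

Request:
{"fn": "drive_tool", "kwargs": {
  "series": [
    {"dx":0,"dy":0,"dz":3,"turn":0,"hand":0},
    {"dx":0,"dy":0,"dz":2.5,"turn":0,"hand":0},
    {"dx":0,"dy":0,"dz":0,"turn":0,"hand":0},
    {"dx":0,"dy":0,"dz":0,"turn":0,"hand":0.5},
    {"dx":0,"dy":0,"dz":0,"turn":0,"hand":0.5},
    {"dx":0,"dy":0,"dz":0,"turn":0,"hand":0.5},
    {"dx":0,"dy":0,"dz":0,"turn":0,"hand":0.5},
    {"dx":0,"dy":0,"dz":0,"turn":0,"hand":0.7},
    {"dx":0,"dy":0,"dz":0,"turn":0,"hand":0.7},
    {"dx":0,"dy":0,"dz":0,"turn":0,"hand":0.7}
  ],
  "squeeze": 15
}}

```text
t: 44.85
tcp_pos: [0.4949, -0.3932, -0.0234]
tool_rot: [-0.028, 0.763, 0.645, -0.028]
ft_force: [0.3, 0.9, -0.4]
gripper_width: 0.0393
```

```bash
python3 - <<'E'
from h import *
plan(494.2,-392.8,70,80)
E
```

```text
t 44.85 pos [ 494.9 -393.2  -23.4] ang 80.4 tilt 4.57 zvec [-0.079  0.006 -0.997] q6 -2.03 w 0.0393 F [ 0.3  0.9 -0.4]
turn 0.4 shift [ -0.5  -8.2 -93.1]
```

Request:
{"fn": "drive_tool", "kwargs": {
  "series": [
    {"dx":0,"dy":-0.8,"dz":-10,"turn":0,"hand":0.7},
    {"dx":0,"dy":-1.6,"dz":-20,"turn":0,"hand":0.7},
    {"dx":0,"dy":-1.6,"dz":-20,"turn":0,"hand":0.7},
    {"dx":0,"dy":-1.6,"dz":-20,"turn":0,"hand":0.7},
    {"dx":0,"dy":-1.6,"dz":-20,"turn":0,"hand":0.7},
    {"dx":0,"dy":0,"dz":0,"turn":0,"hand":0.7}
  ]
}}

```text
t: 45.6
tcp_pos: [0.4961, -0.3934, 0.0756]
tool_rot: [-0.026, 0.763, 0.645, -0.028]
ft_force: [0.3, -0.5, -0.1]
gripper_width: 0.0396
```

```bash
python3 - <<'E'
from h import *
plan(462.7,35.3,80,80)
E
```

```text
t 45.6 pos [ 496.1 -393.4   75.6] ang 80.4 tilt 4.39 zvec [-0.076  0.004 -0.997] q6 -2.04 w 0.0396 F [ 0.3 -0.5 -0.1]
turn 0.4 shift [ 4.163e+02 -1.076e+02 -1.000e-01]
```

Request:
{"fn": "drive_tool", "kwargs": {
  "series": [
    {"dx":24,"dy":-6.2,"dz":0,"turn":0,"hand":0.7},
    {"dx":24,"dy":-6.2,"dz":0,"turn":0,"hand":0.7},
    {"dx":24,"dy":-6.2,"dz":0,"turn":0,"hand":0.7},
    {"dx":24,"dy":-6.2,"dz":0,"turn":0,"hand":0.7},
    {"dx":24,"dy":-6.2,"dz":0,"turn":0,"hand":0.7},
    {"dx":24,"dy":-6.2,"dz":0,"turn":0,"hand":0.7},
    {"dx":24,"dy":-6.2,"dz":0,"turn":0,"hand":0.7},
    {"dx":24,"dy":-6.2,"dz":0,"turn":0,"hand":0.7},
    {"dx":24,"dy":-6.2,"dz":0,"turn":0,"hand":0.7},
    {"dx":24,"dy":-6.2,"dz":0,"turn":0,"hand":0.7},
    {"dx":24,"dy":-6.2,"dz":0,"turn":0,"hand":0.7},
    {"dx":24,"dy":-6.2,"dz":0,"turn":0,"hand":0.7},
    {"dx":24,"dy":-6.2,"dz":0,"turn":0,"hand":0.7},
    {"dx":24,"dy":-6.2,"dz":0,"turn":0,"hand":0.7},
    {"dx":24,"dy":-6.2,"dz":0,"turn":0,"hand":0.7},
    {"dx":24,"dy":-6.2,"dz":0,"turn":0,"hand":0.7},
    {"dx":10,"dy":-2,"dz":0,"turn":0,"hand":0.7},
    {"dx":0,"dy":0,"dz":0,"turn":0,"hand":0.7},
    {"dx":0,"dy":0,"dz":0,"turn":0,"hand":0.7}
  ]
}}

```text
t: 47.98
tcp_pos: [0.455, 0.0394, 0.0797]
tool_rot: [-0.026, 0.761, 0.647, -0.028]
ft_force: [-0.5, 0.1, -1.1]
gripper_width: 0.0392
```

```bash
python3 - <<'E'
from h import *
plan(462.7,35.3,22,80)
E
```

```text
t 47.98 pos [455.   39.4  79.7] ang 80.8 tilt 4.42 zvec [-0.077  0.004 -0.997] q6 -1.36 w 0.0392 F [-0.5  0.1 -1.1]
turn 0.8 shift [-2.2 12.7 56.9]
```

Request:
{"fn": "drive_tool", "kwargs": {
  "series": [
    {"dx":-1.1,"dy":4.3,"dz":0,"turn":0,"hand":0.7},
    {"dx":-1.1,"dy":4.3,"dz":10,"turn":0,"hand":0.7},
    {"dx":0,"dy":1,"dz":12,"turn":0,"hand":0.7},
    {"dx":0,"dy":1,"dz":12,"turn":0,"hand":0.7},
    {"dx":0,"dy":0,"dz":0,"turn":0,"hand":0.7},
    {"dx":0,"dy":0,"dz":0,"turn":0,"hand":0.7}
  ]
}}

```text
t: 48.72
tcp_pos: [0.4626, 0.0335, 0.0415]
tool_rot: [-0.027, 0.762, 0.646, -0.029]
ft_force: [0.3, -0.3, -0.3]
gripper_width: 0.0399
```

```bash
python3 - <<'E'
from h import *
plan(462.7,35.3,22,80)
E
```

```text
t 48.73 pos [462.6  33.5  41.5] ang 80.6 tilt 4.52 zvec [-0.079  0.004 -0.997] q6 -1.37 w 0.0399 F [ 0.3 -0.3 -0.3]
turn 0.6 shift [ 1.9  1.3 19.5]
```

Request:
{"fn": "drive_tool", "kwargs": {
  "series": [
    {"dx":1.8,"dy":0.6,"dz":7,"turn":0,"hand":0.7},
    {"dx":0,"dy":0.6,"dz":6,"turn":0,"hand":0.7},
    {"dx":0,"dy":0,"dz":3,"turn":0,"hand":0.7},
    {"dx":0,"dy":0,"dz":0,"turn":0,"hand":0.7},
    {"dx":0,"dy":0,"dz":2,"turn":0,"hand":0.7},
    {"dx":0,"dy":0,"dz":0,"turn":0,"hand":0.7}
  ]
}}

```text
t: 49.48
tcp_pos: [0.4632, 0.0355, 0.0228]
tool_rot: [-0.026, 0.762, 0.646, -0.028]
ft_force: [-0.1, 0.5, -0.8]
gripper_width: 0.0401
```

```bash
python3 - <<'E'
from h import *
plan(462.7,35.3,22,80)
c,W,T=grab("scene"); save(cv2.resize(c[130:260,260:420],None,fx=4,fy=4),"s5.png")
E
```

```text
t 49.48 pos [463.2  35.5  22.8] ang 80.6 tilt 4.44 zvec [-0.077  0.004 -0.997] q6 -1.37 w 0.0401 F [-0.1  0.5 -0.8]
turn 0.6 shift [-0.3 -0.4  0.9]
```

View pics/s5.png

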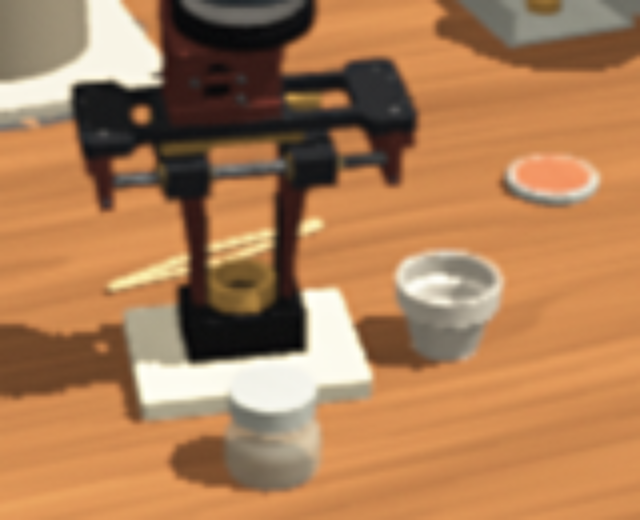

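The collar rests on the middle of the charcoal, at (242,288) in the crop. Down 1 mm more, release and retreat.

Request:
{"fn": "drive_tool", "kwargs": {
  "series": [
    {"dx":0,"dy":0,"dz":1,"turn":0,"hand":0.7},
    {"dx":0,"dy":0,"dz":0,"turn":0,"hand":0.2},
    {"dx":0,"dy":0,"dz":0,"turn":0,"hand":0.2},
    {"dx":0,"dy":0,"dz":0,"turn":0,"hand":0.2},
    {"dx":0,"dy":0,"dz":0,"turn":0,"hand":0.2},
    {"dx":0,"dy":-0.8,"dz":-12,"turn":0,"hand":0.2},
    {"dx":0,"dy":-2,"dz":-25,"turn":0,"hand":0.2},
    {"dx":0,"dy":-2,"dz":-25,"turn":0,"hand":0.2},
    {"dx":0,"dy":-2,"dz":-25,"turn":0,"hand":0.2},
    {"dx":-24,"dy":0,"dz":0,"turn":0,"hand":0.2},
    {"dx":-25,"dy":0,"dz":0,"turn":0,"hand":0.2},
    {"dx":-25,"dy":0,"dz":0,"turn":0,"hand":0.2},
    {"dx":-25,"dy":0,"dz":0,"turn":0,"hand":0.2},
    {"dx":-25,"dy":0,"dz":0,"turn":0,"hand":0.2},
    {"dx":-25,"dy":0,"dz":0,"turn":0,"hand":0.2},
    {"dx":-25,"dy":0,"dz":0,"turn":0,"hand":0.2},
    {"dx":-25,"dy":0,"dz":0,"turn":0,"hand":0.2},
    {"dx":0,"dy":0,"dz":0,"turn":0,"hand":0.2},
    {"dx":0,"dy":0,"dz":0,"turn":0,"hand":0.2}
  ]
}}

```text
t: 51.9
tcp_pos: [0.4325, -0.1656, 0.1247]
tool_rot: [-0.022, 0.762, 0.647, -0.025]
ft_force: [0.5, 0.5, -0.2]
gripper_width: 0.0703
```

```bash
python3 - <<'E'
from h import *
plan(462.7,35.3,22,80)
c,W,T=grab("top"); save(cv2.resize(c[160:400,110:480],None,fx=2,fy=2),"t6.png")
a=np.radians(-10.1); R=np.array([[np.cos(a),-np.sin(a)],[np.sin(a),np.cos(a)]]); ob=np.array([464.1,35.6])
for n,b,lo,hi in(("jar",(290,325,255,288),.046,.06),("cup",(222,262,292,332),.038,.055),("low",(420,462,310,350),.038,.055),("board",(260,340,290,352),.01,.022),("char",(270,330,295,345),.038,.05),("coll",(270,330,290,345),.054,.07),("nar",(145,195,242,275),.055,.07)):
    w=blob(W,c,b,lo,hi); rep(n,w)
    if len(w)>4: cc,r=cv2.minEnclosingCircle((w[:,:2]*1000).astype(np.float32)); print("  board frame",(R.T@(np.array(cc)-ob)).round(1))
E
```

```text
t 51.9 pos [ 432.5 -165.6  124.7] ang 80.7 tilt 3.81 zvec [-0.066  0.002 -0.998] q6 -1.76 w 0.0703 F [ 0.5  0.5 -0.2]
turn 0.7 shift [204.1   1.5 100.9]
jar 378 z [0.0497 0.0532 0.0565] mean [564.3  16.7] rect [564.7  16.2] [44.6 44.6] 43.6 circ [564.9  16.3] 23.4
  board frame [102.6  -1.3]
cup 143 z [0.0399 0.0459 0.0497] mean [485.5 154.2] rect [485.3 153.1] [59.  58.9] 63.3 circ [485.5 153.3] 30.3
  board frame [  0.4 119.6]
low 0
board 2126 z [0.013  0.0162 0.0195] mean [463.6  34.9] rect [464.1  35.6] [130.4 100.6] 80.0 circ [463.8  35.1] 80.7
  board frame [-0.2 -0.6]
char 588 z [0.0427 0.046  0.0491] mean [462.2  34.7] rect [462.8  34.9] [70.1 45.2] 80.8 circ [463.1  34.8] 40.3
  board frame [-0.9 -0.9]
coll 134 z [0.0571 0.0597 0.0628] mean [463.6  33.7] rect [463.8  33.7] [37.2 38.6] 89.0 circ [463.9  33.7] 19.8
  board frame [ 0.2 -1.9]
nar 171 z [0.0585 0.0631 0.0657] mean [600.6 324.6] rect [600.9 325.1] [28.7 29. ] 63.2 circ [601.1 325.6] 15.5
  board frame [ 84.1 309.5]
```

View pics/t6.png

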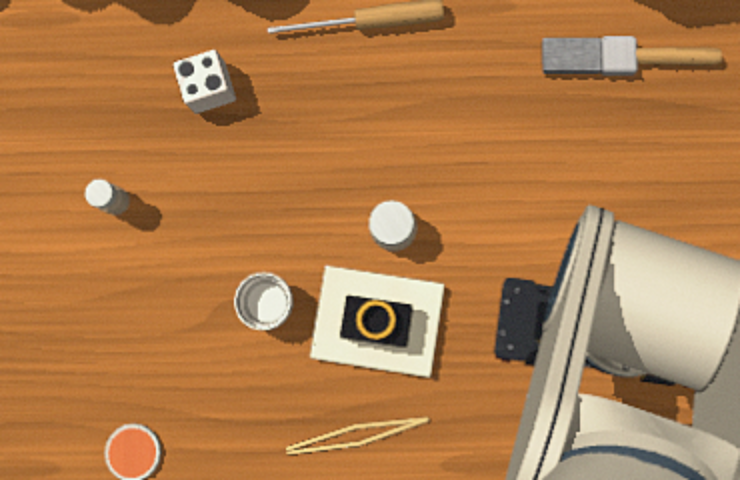

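The collar is at (376,320) on the charcoal, the cup at (263,301) and the jar at (391,225). The narrow jar, screwdriver and brush look untouched. The arm is clear at z = 0.125 m, but it hides the lower cup from above, so I check that from the scene camera and then hand in.

```bash
python3 - <<'E'
from h import *
c,W,T=grab("scene"); rep("low",blob(W,c,(165,210,200,250),.034,.052)); d=np.load("scene0.npz")
finish_job()
E
```

```text
low 297 z [0.0347 0.041  0.0471] mean [ 440.3 -258. ] rect [ 438.8 -257.2] [59.  63.7] 78.6 circ [ 439.1 -257.9] 32.8
the job is handed in; nothing more can be done
```

The soldering station is set up as asked and the job is handed in, at about 52 s of the 112 s allowed.

These are the last camera checks, in mm in the board's frame:

| Item | Measured | Target |
|---|---|---|
| Charcoal | about (-1, -1), within about 1° of parallel | (0, 0) |
| Collar | about 1.5 from the charcoal's centre, flat | 0 |
| Cup | (0, 120), upright on the bench | (0, 120) |
| Wide jar | (103, -1), upright on the bench | (101, 0) |

- **Lower cup:** it is within about 1 mm of its starting place. I could only check this from the scene camera, because the arm hid it from above.
- **Bystanders:** the narrow jar measured unmoved. The screwdriver and brush looked untouched in the last picture, but I did not measure them.

Three things did not go as expected:
- **TCP height:** the reported height was about 29 mm lower than the fingertips seen by the camera. My first close on the wide jar was therefore on its cap. I regripped it lower and used the camera-measured tip height from then on.
- **Tool tilt:** the tool drifted to about 4.5° off vertical during the turns. I gripped the cup, charcoal and collar with the jaws across the tilt direction, so it did no harm.
- **Camera agreement:** the two cameras differ by 1 to 3 mm in x.

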